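# Put samples away in the desiccator

### The arm

A 7-joint arm with a two-finger parallel gripper is mounted at the origin on a cart in front of the work surface, level with it; the furniture and walls round the work are solid. World frame = base frame: x ahead of the robot, y to its left, z up, the work surface at z = 0. Lengths are in m, angles in rad, forces in N, time in s.
With the tool pointing down it reaches from about 0.425 to 0.95 m from the base axis. Payload 4.7 kg.
Tool frame: the origin (TCP) lies at the very end of the fingers, on their centre line; the grasp point (between the pads) lies 19 mm behind it; z points along the fingers, y is the direction in which the jaws open and shut (so a half turn about z gives the same grasp; the last joint's range is limited). The gripper opens to 87 mm and grips with 3 to 60 N. Pads are 19 mm wide; open, the fingers measure 117 mm over their backs; the gripper's body (75 mm by 190 mm) begins 51 mm behind the grasp point.
Start: joints at [-1.136, 0.469, -0.049, 1.532, 0.024, 1.141, -0.082], TCP at [0.302, 0.604, 0.223] pointing down, gripper open.
Joint ranges: [-2.59, 2.59], [-0.33, 1.99], [-1.39, 1.29], [0.1, 2.45], [-1.04, 4.18], [0.21, 1.99], [-2.66, 2.66]. Speed limits (rad/s): [2.57, 2.57, 3.14, 3.14, 3.14, 3.14, 3.14].

### API

Orientations are given as a unit quaternion [w, x, y, z].
In Python, from workcell import robot gives the robot as it stands.
- The arm moves only by the tool servo_tool, never from a script. Its argument "deltas" is a list of rows, each a list of 4 numbers: the shift along the tool's x, y, z in m, then the turn about the tool's z in rad. In form: [[tx, ty, tz, twist], ...]. A call has 1 to 8 rows; each row is the pose to reach, as a shift and turn from the pose commanded when the call began, along the tool's axes at that moment; what a row does not reach only later rows make up. A row lasts 1/12 s, in which the tool goes at most 41.7 mm and 7.16 degrees, less where a joint would pass 70% of its speed; a pose out of reach is approached as far as the arm can. A call with a gripper value outside its range is refused whole. "grip" is the opening, from -1 (shut) to 1 (fully open), set as the call begins (left out, the last holds). The fingers move at their own pace and stop on an object; "force" is the grip in N (left out, the last holds). Time passes only in rows, so rows that repeat a pose let the fingers close. It gives the time, the measured TCP pose, the force and the opening at its end, in the units of the state.
- robot.observe(): the state, without advancing time (a new reading comes with each control period).
- robot.capture(name): name is "side" or "top"; returns a dict with "image" (480x640x3 uint8, red, green, blue), "depth" (480x640 float32, m along the optical axis (not along the pixel's ray), 0 where there is no reading), "vfov" (degrees; the focal length in pixels is half the picture's height over the tangent of half this angle, whatever the lens; pixels are square), "cx", "cy" (the principal point, pixels), "k1" (the pictures are not rectified: a ray, as slopes to the right and down, at radius r is drawn at 1 + k1 r^2 times it, then the intrinsics apply), "extrinsics" (4x4, takes a point from world to camera coordinates). Camera axes: x right, y up, looking along -z (the intrinsics and any distortion apply to the point x, -y, -z); pixel columns grow to the right and rows downward; lengths in m; the calibration is good to about 2 mm. A picture is of the moment at which its call begins.
- robot.job_done(): hands the job in, once; it reports no verdict.
The state is a dict: "time": time; "q": joint angles; "joint_vel": joint speeds; "joint_efforts": joint torques, N m; "tcp_pos": TCP position; "orientation": TCP orientation; "wrist_force": force on the tool from outside, world axes, zero at the start; "ft_torque": the same for the moment, N m; "width": finger opening in m.
Only numpy, scipy, OpenCV 4.12 (cv2) and the standard library are available. Lean on these libraries where they do the work, as an engineer would, in place of code of your own. Each camera call takes 0.05 s, during which the arm holds its last target.

### The job

Put the red-capped sample bottles away in the round desiccator: lift off its clear lid and stand it on the cork mat, then stand each red-capped bottle upright in the middle of a blue ring of its own that is still free, and leave the white-capped bottles already inside where they are. Then set the lid on the rim with its orange key beside the notch and turn it there until the key drops into the notch and the lid lies flush all round. Disturb nothing else on the bench.

Things in the scene. Friction and masses are not known exactly. Their poses are not given: they have to be found in the camera images.
- desiccator: round grey-white desiccator base, fixed to the bench, 232 mm across, 45 mm high, wall 12 mm thick. Origin: centre of its underside, z up. Inside, a flat white perforated plate, its top 20 mm above the bench, 208 mm across, with seven flat blue printed rings in rows of two, three and two. A stopcock sticks out 30 mm on its +x side, 37 mm high
- lid: loose clear domed lid, 0.36 to 0.54 kg, 236 mm across, shut at the start. Origin: centre of its grey flange's underside, z up: 45 mm over the bench when shut. On the dome's flat top (72 mm above the origin) an upright grip bar, 60 mm along the lid's x, 24 mm thick along its y, top at 104 mm: pinch it across its thickness from above. Ceiling inside 66 mm above the origin
- key (a point): middle of the underside of the lid's orange key, on the lid's own -x side, 111.5 mm from its axis; the key is 13 mm wide and reaches 9 mm below the flange and out to 124 mm. Shut: key in the notch, flange flat on the rim, lid's axes parallel to the base's. With the key elsewhere on the rim, that side of the lid stands 9 mm high
- notch (a point): middle of the notch in the base's flat top edge (rim), at rim height, on the base's own -x side, 110 mm from its axis, between two orange marks; 19 mm wide, 12 mm deep, right through the wall. The lid's round collar (198 mm across, 14 mm deep below its flange) goes inside the wall with about 5 mm of play in radius
- mat: cork mat lying fixed on the bench to the right of the desiccator, 270 x 270 x 3 mm, kept clear for the lid, which stands on it on its collar with the lid's origin 17 mm above the bench. Origin: centre of its underside
- ring_1 (a point): centre of blue ring 1 (45 mm across, flat) on the plate's top face, at x -53.7, y +31 mm in the base's frame; neighbouring rings are 62 mm apart
- ring_2 (a point): centre of blue ring 2 (45 mm across, flat) on the plate's top face, at x -53.7, y -31 mm in the base's frame; neighbouring rings are 62 mm apart
- ring_3 (a point): centre of blue ring 3 (45 mm across, flat) on the plate's top face, at x +0.0, y +62 mm in the base's frame; neighbouring rings are 62 mm apart
- ring_4 (a point): centre of blue ring 4 (45 mm across, flat) on the plate's top face, at x +0.0, y +0 mm in the base's frame; neighbouring rings are 62 mm apart
- ring_5 (a point): centre of blue ring 5 (45 mm across, flat) on the plate's top face, at x +0.0, y -62 mm in the base's frame; neighbouring rings are 62 mm apart
- ring_6 (a point): centre of blue ring 6 (45 mm across, flat) on the plate's top face, at x +53.7, y +31 mm in the base's frame; neighbouring rings are 62 mm apart
- ring_7 (a point): centre of blue ring 7 (45 mm across, flat) on the plate's top face, at x +53.7, y -31 mm in the base's frame; neighbouring rings are 62 mm apart
- sample_1: red-capped white sample bottle to put away, 39 mm in diameter, 70 mm high, 0.05 kg. Origin: centre of its underside, z up to the cap. The cap is a round grip 20 mm in diameter from 46 mm up to the top: take it by the cap, from above. Four or five such bottles are present, standing on the bench to the left of the desiccator; None when absent
- sample_2: red-capped white sample bottle to put away, 39 mm in diameter, 70 mm high, 0.05 kg. Origin: centre of its underside, z up to the cap. The cap is a round grip 20 mm in diameter from 46 mm up to the top: take it by the cap, from above. Four or five such bottles are present, standing on the bench to the left of the desiccator; None when absent
- sample_3: red-capped white sample bottle to put away, 39 mm in diameter, 70 mm high, 0.05 kg. Origin: centre of its underside, z up to the cap. The cap is a round grip 20 mm in diameter from 46 mm up to the top: take it by the cap, from above. Four or five such bottles are present, standing on the bench to the left of the desiccator; None when absent
- sample_4: red-capped white sample bottle to put away, 39 mm in diameter, 70 mm high, 0.05 kg. Origin: centre of its underside, z up to the cap. The cap is a round grip 20 mm in diameter from 46 mm up to the top: take it by the cap, from above. Four or five such bottles are present, standing on the bench to the left of the desiccator; None when absent
- sample_5: red-capped white sample bottle to put away, 39 mm in diameter, 70 mm high, 0.05 kg. Origin: centre of its underside, z up to the cap. The cap is a round grip 20 mm in diameter from 46 mm up to the top: take it by the cap, from above. Four or five such bottles are present, standing on the bench to the left of the desiccator; None when absent
- stored_2: white-capped bottle already stored in the desiccator, standing on the ring of the same number, 41 mm in diameter, 75 mm high (cap 21 mm in diameter from 50 mm up). Origin: centre of its underside. One or two are present; None when absent. Stays where it is
- stored_3: white-capped bottle already stored in the desiccator, standing on the ring of the same number, 41 mm in diameter, 75 mm high (cap 21 mm in diameter from 50 mm up). Origin: centre of its underside. One or two are present; None when absent. Stays where it is
- stored_5: white-capped bottle already stored in the desiccator, standing on the ring of the same number, 41 mm in diameter, 75 mm high (cap 21 mm in diameter from 50 mm up). Origin: centre of its underside. One or two are present; None when absent. Stays where it is
- stored_6: white-capped bottle already stored in the desiccator, standing on the ring of the same number, 41 mm in diameter, 75 mm high (cap 21 mm in diameter from 50 mm up). Origin: centre of its underside. One or two are present; None when absent. Stays where it is
- tweezers: steel tweezers, 121 mm long, lying in front of the desiccator; bystander
- note_block: green note block, 70 x 70 x 10 mm, near the front edge of the bench; bystander
- tape_roll: roll of tape lying flat, 65 mm across, 20 mm high, behind the sample bottles; bystander
There are look-alikes about, which are no part of the job. What is shaped like the sample_4 but pink is not meant.

How it is judged:
By the outcome, as a careful person would: the job done as asked, in the order asked, and still so for the second after the job is handed in, with the robot touching nothing.
Of sample_1, sample_2, sample_3, sample_4, sample_5 only 4 to 5 are there at a start; the rules pass over those that are not, and their reading is None.
Of stored_2, stored_3, stored_5, stored_6 only 1 to 2 are there at a start; the rules pass over those that are not, and their reading is None.
At some moment in a run one of lid may be knocked a few centimetres aside while the robot is not near it.
It also fails if it takes over 192 s, if anything falls off the work surface, if the arm or the gripper's body presses on something with over 40 N, if the wrist force passes 120 N, or if a joint passes its speed limit or range.

## Working session

There is one attempt and no reset: what is moved stays moved. The work goes in short steps, Python scripts to look and compute and a tool call to move; the robot and the scene stay as the last step left them, time stands still between calls to the robot, and variables do not carry over. Pictures are saved under pics/ and viewed, and the job is handed in when it is done.

Besides the shell and the picture viewer there is one more tool, called after "Emit:" by a JSON object that holds its "method" and its "body". servo_tool: Moves the arm, as the interface text tells. Its arguments: {"type":"object","properties":{"deltas":{"type":"array","items":{"type":"array","items":{"type":"number"}}},"grip":{"type":"number"},"force":{"type":"number"}},"required":["deltas"]}

```bash
ls; mkdir -p pics
python3 - <<'E'
from workcell import robot
import cv2,numpy as np
print(robot.observe())
for n in("side","top"):
    c=robot.capture(n); cv2.imwrite(f"pics/{n}0.png",c["image"][:,:,::-1]); np.savez(f"{n}0.npz",**c)
    print(n,c["vfov"],c["cx"],c["cy"],c["k1"],c["extrinsics"])
E
```

```text
pics
{'time': 0.0, 'q': array([-1.13591428,  0.46945404, -0.04859074,  1.53365198,  0.0241674 ,
        1.14097713, -0.08229518]), 'joint_vel': array([ 0.00021922,  0.0017191 ,  0.00148548,  0.00113358, -0.0005843 ,
       -0.00025625,  0.00149259]), 'joint_efforts': array([-4.86559275e-04, -5.07995439e+01, -8.09870381e-02, -2.36154681e+01,
       -6.14413409e-02,  3.80854926e-02,  1.61793650e-04]), 'tcp_pos': array([0.30170319, 0.60318105, 0.22150869]), 'orientation': array([-1.54613319e-04,  2.29789075e-01,  9.73239989e-01, -9.38899709e-04]), 'wrist_force': array([0.07255856, 0.24428728, 0.54226921]), 'ft_torque': array([-0.02150772,  0.0113206 ,  0.03787301]), 'width': 0.08697427535389493}
side 53.62585553586163 327.42602442415625 238.39800467964614 -0.08267650958024797 [[ 0.01026354  0.99989109 -0.01060555 -0.03339671]
 [-0.86522519  0.01419713  0.50118241  0.43537367]
 [ 0.50127839  0.00403229  0.86527667 -1.27776405]
 [ 0.          0.          0.          1.        ]]
top 46.29426759079594 326.90168892594966 219.54418867652012 -0.15659768275390124 [[ 2.47232663e-02 -9.99693893e-01  9.38474793e-04  3.36010091e-02]
 [ 9.81502462e-01  2.44516307e-02  1.89881636e-01 -5.09030487e-01]
 [-1.89846459e-01 -3.77337892e-03  9.81806541e-01 -1.30222698e+00]
 [ 0.00000000e+00  0.00000000e+00  0.00000000e+00  1.00000000e+00]]
```

View pics/side0.png

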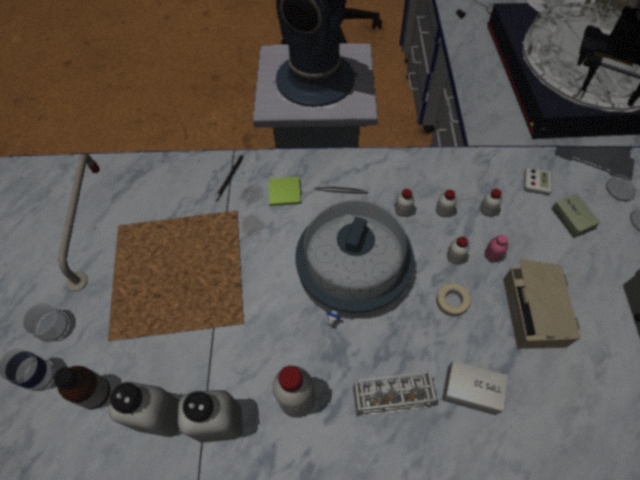

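View pics/top0.png

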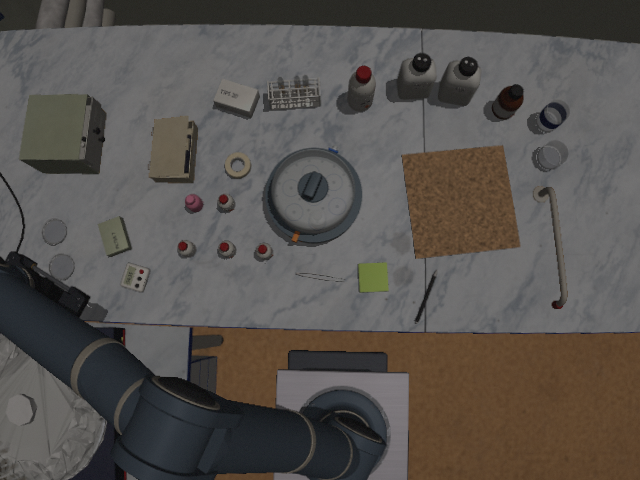

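```bash
cat > h.py <<'E'
import numpy as np,cv2
from scipy.optimize import least_squares
def cal(c):
    f=240/np.tan(np.radians(float(c["vfov"]))/2)
    return f,float(c["cx"]),float(c["cy"]),float(c["k1"]),np.array(c["extrinsics"])
def ray(c,uv):
    f,cx,cy,k,E=cal(c)
    d=(np.atleast_2d(uv).astype(float)-[cx,cy])/f
    s=cv2.undistortPoints(d.reshape(-1,1,2),np.eye(3),np.array([k,0,0,0.])).reshape(-1,2)
    v=np.c_[s[:,0],-s[:,1],-np.ones(len(s))]
    R=E[:3,:3];o=-R.T@E[:3,3]
    return o,v@R
def plane(c,uv,z):
    o,v=ray(c,uv); t=(z-o[2])/v[:,2]
    return (o+t[:,None]*v)[:,:2]
def proj(c,P):
    f,cx,cy,k,E=cal(c)
    q=np.atleast_2d(P)@E[:3,:3].T+E[:3,3]
    s=np.c_[q[:,0],-q[:,1]]/-q[:,2:]
    r=(s**2).sum(1,keepdims=True)
    return s*(1+k*r)*f+[cx,cy]
def tri(c1,u1,c2,u2):
    o1,v1=ray(c1,u1);o2,v2=ray(c2,u2)
    A=np.c_[v1[0],-v2[0]];t=np.linalg.lstsq(A,o2-o1,rcond=None)[0]
    a=o1+t[0]*v1[0];b=o2+t[1]*v2[0]
    return (a+b)/2,np.linalg.norm(a-b)
def blobs(img,lo,hi,amin=8,amax=2000):
    hsv=cv2.cvtColor(img,cv2.COLOR_RGB2HSV)
    if lo[0]>hi[0]:
        m=cv2.inRange(hsv,np.array(lo),np.array((179,)+tuple(hi[1:])))|cv2.inRange(hsv,np.array((0,)+tuple(lo[1:])),np.array(hi))
    else: m=cv2.inRange(hsv,np.array(lo),np.array(hi))
    n,l,s,ce=cv2.connectedComponentsWithStats(m)
    return [(ce[i].round(1),s[i][4],s[i][:4]) for i in range(1,n) if amin<=s[i][4]<=amax],m
def snap(name,tag):
    from workcell import robot
    c=robot.capture(name);np.savez(f"{name}{tag}.npz",**c);cv2.imwrite(f"pics/{name}{tag}.png",c["image"][:,:,::-1]);return c
def crop(c,u0,v0,w,h,s,fn,marks=[]):
    im=cv2.resize(c["image"][v0:v0+h,u0:u0+w,::-1],None,fx=s,fy=s,interpolation=cv2.INTER_CUBIC)
    im=cv2.convertScaleAbs(im,alpha=1.4)
    for (u,v) in marks: cv2.circle(im,(int((u-u0+.5)*s),int((v-v0+.5)*s)),2,(0,255,0),-1)
    cv2.imwrite(fn,im)
E
python3 - <<'E'
from h import *
T=dict(np.load("top0.npz"));S=dict(np.load("side0.npz"))
for n,c in(("top",T),("side",S)):
    for nm,lo,hi in(("red",(170,130,60),(6,255,255)),("pink",(155,60,80),(169,255,255)),("orange",(7,150,120),(16,255,255)),("blue",(100,120,100),(125,255,255))):
        for b in blobs(c["image"],lo,hi)[0]: print(n,nm,b,plane(c,b[0],0.07).round(4))
crop(T,250,130,130,130,6,"pics/tc0.png");crop(T,165,180,130,90,6,"pics/tb0.png");crop(S,280,180,150,140,5,"pics/sc0.png")
E
```

```text
top red (array([363.6,  71.9]), np.int32(143), array([357,  66,  14,  13], dtype=int32)) [[ 0.886  -0.0372]]
top red (array([222.9, 198.4]), np.int32(48), array([219, 195,   9,   8], dtype=int32)) [[0.5494 0.2968]]
top red (array([182. , 245.6]), np.int32(48), array([179, 242,   7,   8], dtype=int32)) [[0.4324 0.3882]]
top red (array([223.8, 246.3]), np.int32(53), array([220, 243,   8,   8], dtype=int32)) [[0.4336 0.2877]]
top red (array([262.1, 248.7]), np.int32(55), array([258, 245,   9,   8], dtype=int32)) [[0.4304 0.1967]]
top red (array([141. , 271.2]), np.int32(10), array([140, 270,   3,   4], dtype=int32)) [[0.3683 0.4836]]
top red (array([559.7, 306.9]), np.int32(9), array([557, 306,   6,   3], dtype=int32)) [[ 0.3064 -0.5119]]
top red (array([123. , 334.5]), np.int32(10), array([123, 330,   1,  10], dtype=int32)) [[0.2179 0.5167]]
top red (array([124.6, 474.9]), np.int32(13), array([124, 472,   2,   8], dtype=int32)) [[-0.1062  0.4969]]
top orange (array([295., 237.]), np.int32(23), array([293, 234,   5,   7], dtype=int32)) [[0.4602 0.1202]]
side red (array([406.5, 192.5]), np.int32(40), array([403, 190,   8,   6], dtype=int32)) [[0.4351 0.1964]]
side red (array([449.6, 193.3]), np.int32(41), array([446, 191,   8,   6], dtype=int32)) [[0.4384 0.2876]]
side red (array([496. , 192.4]), np.int32(39), array([492, 190,   8,   6], dtype=int32)) [[0.4372 0.3875]]
side red (array([462.1, 240.8]), np.int32(53), array([458, 237,   9,   8], dtype=int32)) [[0.5541 0.2964]]
side red (array([289.4, 377. ]), np.int32(367), array([279, 367,  22,  21], dtype=int32)) [[ 0.8176 -0.0394]]
```

View pics/tc0.png

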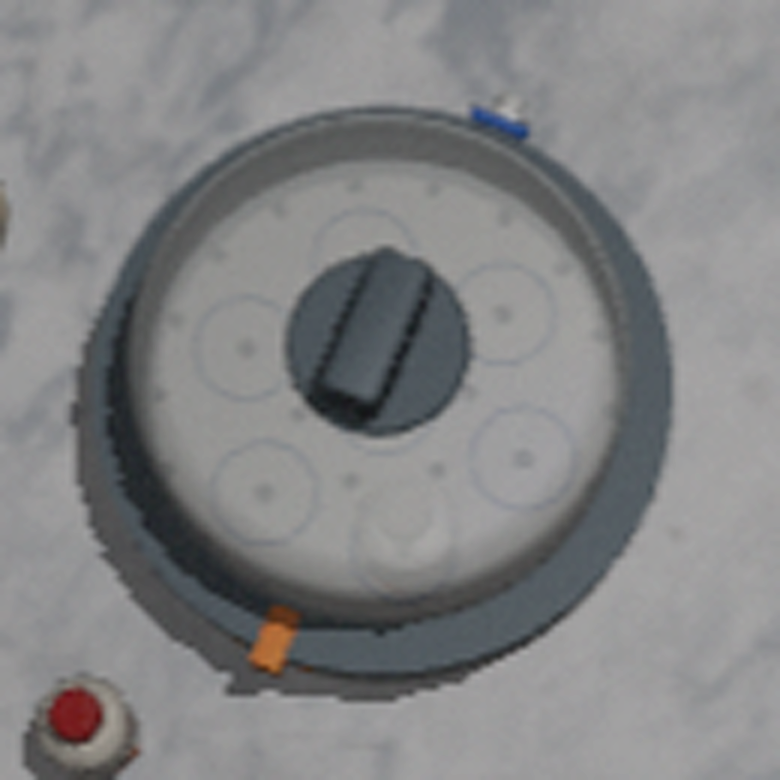

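View pics/tb0.png

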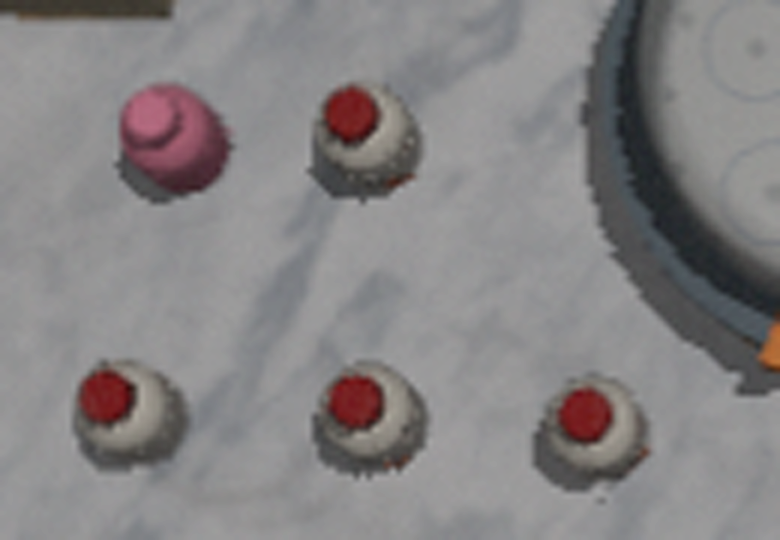

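View pics/sc0.png

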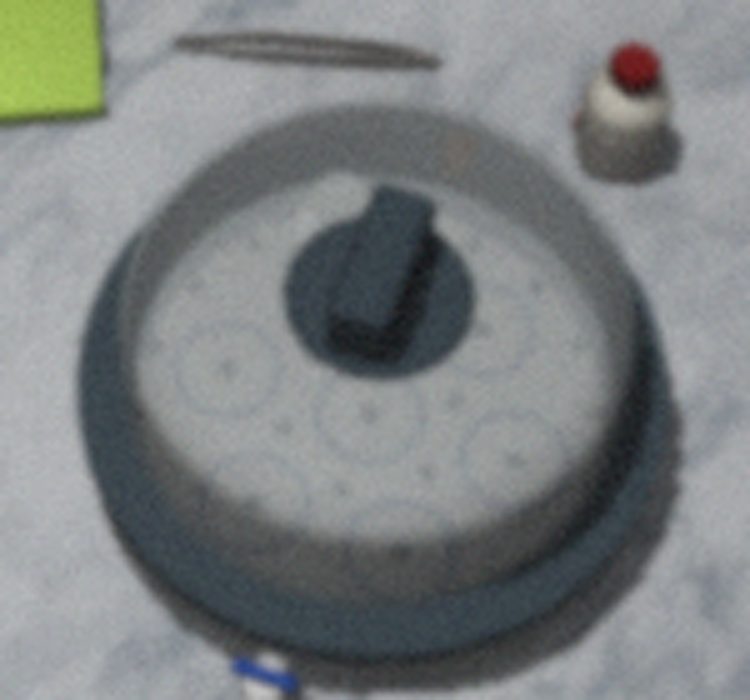

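Run:
```python
from h import *
T=dict(np.load("top0.npz"));S=dict(np.load("side0.npz"))
for c in(T,S):
    o,_=ray(c,[[300,200]]);print("cam",o.round(3))
R={1:(-53.7,31),2:(-53.7,-31),3:(0,62),4:(0,0),5:(0,-62),6:(53.7,31),7:(53.7,-31)}
dt=np.array([(246,348),(265,491),(523,458),(503,314)])/6+[250,130]-.5
ids=[3,1,5,7]
P=plane(T,dt,0.020);B=np.array([R[i] for i in ids])/1000
def fit(B,P):
    mb,mp=B.mean(0),P.mean(0);b=B-mb;p=P-mp
    a=np.arctan2((b[:,0]*p[:,1]-b[:,1]*p[:,0]).sum(),(b*p).sum());r=np.array([[np.cos(a),-np.sin(a)],[np.sin(a),np.cos(a)]])
    t=mp-r@mb;return t,a,(P-(B@r.T+t))*1000
t,a,e=fit(B,P);print("top base",t.round(4),np.degrees(a).round(2),e.round(1))
ds=np.array([(228,368),(369,414),(514,460)])/5+[280,180]-.5
Q=plane(S,ds,0.020)
c,s=np.cos(a),np.sin(a)
print("side dots in base frame mm",((Q-t)@np.array([[c,-s],[s,c]])*1000).round(1))
# grip bar top corners top view crop: 
tt=np.array([(388,248),(432,270),(375,408),(328,385)])/6+[250,130]-.5
g=plane(T,tt,.149);print("bar",g.round(4),g.mean(0).round(4))
ts=np.array([(384,186),(434,203),(386,335),(331,318)])/5+[280,180]-.5
g2=plane(S,ts,.149);print("barS",g2.round(4),g2.mean(0).round(4))
for g in (g,g2):
    d=(g[0]+g[1]-g[2]-g[3]);print(np.degrees(np.arctan2(d[1],d[0])))
for u,v in(((222.9,198.4),(462.1,240.8)),((182,245.6),(496,192.4)),((223.8,246.3),(449.6,193.3)),((262.1,248.7),(406.5,192.5))):
    X,e=tri(T,[u],S,[v]);print(X.round(4),round(e*1000,1))
```

```text
cam [0.252 0.041 1.375]
cam [1.018 0.032 0.887]
top base [0.5708 0.0809] -20.93 [[-0.4  0.1]
 [ 0.5 -0.2]
 [ 0.   0.1]
 [-0.2 -0.1]]
side dots in base frame mm [[  1.6 -61.2]
 [  1.8   0.6]
 [  1.6  62.7]]
bar [[0.6003 0.0775]
 [0.5921 0.0606]
 [0.5382 0.0805]
 [0.5466 0.0983]] [0.5693 0.0792]
barS [[0.5446 0.0827]
 [0.5523 0.1007]
 [0.6075 0.0808]
 [0.6002 0.0615]] [0.5761 0.0814]
-20.731109306825786
159.63254428147948
[0.5507 0.2981 0.0641] 0.3
[0.4332 0.3898 0.0644] 0.3
[0.4344 0.2891 0.0644] 0.6
[0.4311 0.1974 0.0645] 0.2
```

```bash
cat >> h.py <<'E'
def plan(x,y,z,yaw=None,show=True):
    """yaw: world azimuth (deg) of tool y, mod 180"""
    from workcell import robot
    from scipy.spatial.transform import Rotation as R
    s=robot.observe();q=s["orientation"];M=R.from_quat([q[1],q[2],q[3],q[0]]).as_matrix()
    d=M.T@(np.array([x,y,z])-s["tcp_pos"])
    cy=np.degrees(np.arctan2(M[1,1],M[0,1]))
    tw=0
    if yaw is not None: tw=-np.radians((yaw-cy+90)%180-90)
    print("t",round(s["time"],2),"pos",s["tcp_pos"].round(4),"yaw",round(cy,2),"tilt",np.degrees(np.arccos(min(1,-M[2,2]))).round(2),"w",round(s["width"],4),"F",s["wrist_force"].round(1),"q7",s["q"][6].round(2))
    print("DELTA",d.round(4),"twist",round(tw,4),"rows>=",int(np.ceil(max(np.linalg.norm(d)/.0417,abs(tw)/.125))))
E
python3 - <<'E'
from h import *
T=dict(np.load("top0.npz"));S=dict(np.load("side0.npz"))
for c in(T,S):
    m=blobs(c["image"],(8,60,60),(20,255,255),2000,60000);
    big=max(m[0],key=lambda b:b[1]);print(big)
    n,l,s,ce=cv2.connectedComponentsWithStats(cv2.morphologyEx(m[1],cv2.MORPH_CLOSE,np.ones((5,5)))&cv2.rectangle(np.zeros((480,640),np.uint8),(0,130) if c is T else (0,0),(639,300) if c is T else (260,400),255,-1))
    i=1+s[1:,4].argmax();ys,xs=np.where(l==i)
    g=plane(c,np.c_[xs,ys],.003);r=cv2.minAreaRect((g*1000).astype(np.float32));print(r,g.mean(0))
plan(.5716,.0812,.25,69.1)
E
```

```text
(array([477.8, 396.6]), np.int32(41961), array([192, 327, 448, 153], dtype=int32))
((575.8771362304688, -290.2222595214844), (269.3079528808594, 269.3265075683594), 7.439453125) [ 0.57314603 -0.28886756]
(array([131.6,  74.8]), np.int32(40452), array([  0,   0, 283, 157], dtype=int32))
((-100.59817504882812, -605.6961059570312), (945.0670166015625, 701.920654296875), 89.96429443359375) [-0.04683023 -0.53353568]
t 0.1 pos [0.3017 0.6032 0.2216] yaw 63.43 tilt 0.1 w 0.0871 F [ 0.2 -0.7  0.2] q7 -0.08
DELTA [-0.4749 -0.3462 -0.0277] twist -0.099 rows>= 15
```

Candidates for red-capped samples (top view): small red caps at (223,198), (182,246), (224,246), (262,249). The pink bottle at (193,203) and the large red-capped reagent bottle at (364,72) are look-alikes. I choose the four small red ones, which the crop tb0 confirms. The lid's key is at (295,237), the grip bar is near (313,184), and one stored bottle is on ring 2.

Emit:
{"method": "servo_tool", "body": {"deltas": [[-0.03,-0.02,-0.028,0],[-0.06,-0.044,-0.028,0],[-0.09,-0.066,-0.028,0],[-0.12,-0.088,-0.028,0],[-0.15,-0.11,-0.028,-0.02],[-0.18,-0.132,-0.028,-0.04],[-0.21,-0.154,-0.028,-0.06],[-0.24,-0.175,-0.028,-0.099]]}}

```text
time: 0.77
tcp_pos: [0.4386, 0.3378, 0.2503]
orientation: [-0.0, 0.181, 0.984, -0.0]
wrist_force: [0.3, 0.5, 0.4]
width: 0.0872
```

```bash
python3 -c "
from h import *
plan(.5716,.0812,.25,69.1)"
```

```text
t 0.77 pos [0.4386 0.3378 0.2503] yaw 69.17 tilt 0.04 w 0.0872 F [0.3 0.5 0.4] q7 0.48
DELTA [-0.2156 -0.1925  0.0003] twist 0.0013 rows>= 7
```

Emit:
{"method": "servo_tool", "body": {"deltas": [[-0.03,-0.027,0,0],[-0.06,-0.054,0,0],[-0.09,-0.08,0,0],[-0.12,-0.107,0,0],[-0.15,-0.134,0,0],[-0.18,-0.161,0,0],[-0.2156,-0.1925,0,0],[-0.2156,-0.1925,0,0]]}}

```text
time: 1.43
tcp_pos: [0.5736, 0.0737, 0.2504]
orientation: [0.001, 0.187, 0.982, -0.002]
wrist_force: [0.7, -1.3, -0.2]
width: 0.0867
```

```bash
python3 -c "
from h import *
plan(.5716,.0812,.120,69.1)
T=snap('top','1');S=snap('side','1')
crop(S,250,150,200,180,4,'pics/s1c.png')
plan(.5716,.0812,.120,69.1)"
```

```text
t 1.43 pos [0.5736 0.0737 0.2504] yaw 68.43 tilt 0.31 w 0.0867 F [ 0.7 -1.3 -0.2] q7 1.05
DELTA [0.005  0.0068 0.1304] twist -0.0117 rows>= 4
t 1.53 pos [0.5716 0.0799 0.2501] yaw 68.76 tilt 0.07 w 0.0874 F [-0.1  0.6  0.1] q7 1.04
DELTA [0.0004 0.0013 0.1301] twist -0.0059 rows>= 4
```

View pics/s1c.png

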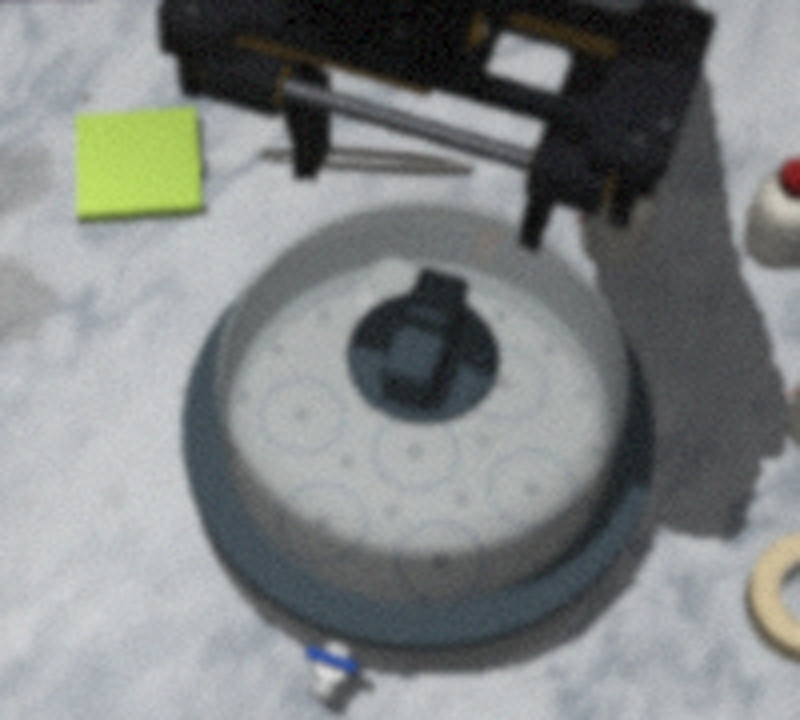

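The open jaws straddle the bar, and the lid is still shut. Going down to grip it.

Emit:
{"method": "servo_tool", "body": {"deltas": [[0,0.001,0.03,-0.006],[0,0.001,0.06,-0.006],[0,0.001,0.09,-0.006],[0,0.001,0.115,-0.006],[0,0.001,0.13,-0.006],[0,0.001,0.13,-0.006],[0,0.001,0.13,-0.006]]}}

```text
time: 2.12
tcp_pos: [0.5704, 0.0864, 0.1199]
orientation: [-0.001, 0.177, 0.984, 0.0]
wrist_force: [-0.0, 0.8, -0.5]
width: 0.0868
```

Emit:
{"method": "servo_tool", "body": {"deltas": [[0,0,0,0],[0,0,0,0],[0,0,0,0],[0,0,0,0],[0,0,0,0],[0,0,0,0],[0,0,0,0],[0,0,0,0]], "grip": -1, "force": 35}}

```text
time: 2.78
tcp_pos: [0.5714, 0.084, 0.1206]
orientation: [0.0, 0.179, 0.984, 0.0]
wrist_force: [0.0, 0.1, 0.5]
width: 0.0421
```

```bash
python3 -c "
from h import *
plan(.5716,.0812,.18,69.1)"
```

```text
t 2.78 pos [0.5714 0.084  0.1206] yaw 69.43 tilt 0.01 w 0.0421 F [0.  0.1 0.5] q7 1.08
DELTA [-0.0012 -0.0025 -0.0594] twist 0.0058 rows>= 2
```

Emit:
{"method": "servo_tool", "body": {"deltas": [[-0.001,-0.0025,0,0.004],[-0.001,-0.0025,0,0.004],[-0.001,-0.0025,0,0.004],[-0.001,-0.0025,0,0.004],[-0.001,-0.0025,0,0.004],[-0.001,-0.0025,0,0.004],[-0.001,-0.0025,0,0.004],[-0.001,-0.0025,0,0.004]]}}

```text
time: 3.45
tcp_pos: [0.5716, 0.0812, 0.1205]
orientation: [0.0, 0.18, 0.984, -0.0]
wrist_force: [1.0, -0.2, -1.0]
width: 0.0237
```

```bash
python3 -c "
from h import *
plan(.5716,.0812,.18,69.1)"
```

```text
t 3.45 pos [0.5716 0.0812 0.1205] yaw 69.21 tilt 0.02 w 0.0237 F [ 1.  -0.2 -1. ] q7 1.08
DELTA [-0.     -0.     -0.0595] twist 0.002 rows>= 2
```

Emit:
{"method": "servo_tool", "body": {"deltas": [[0,0,-0.01,0],[0,0,-0.025,0],[0,0,-0.04,0],[0,0,-0.06,0],[0,0,-0.08,0],[0,0,-0.095,0],[0,0,-0.1,0],[0,0,-0.1,0]]}}

```text
time: 4.12
tcp_pos: [0.5716, 0.0815, 0.2216]
orientation: [0.001, 0.18, 0.984, 0.0]
wrist_force: [-0.1, -0.4, -5.2]
width: 0.0236
```

```bash
python3 -c "
from h import *
plan(.576,-.290,.22,69.1)
T=snap('top','2');S=snap('side','2')
crop(S,250,150,200,180,4,'pics/s2c.png')"
```

```text
t 4.12 pos [0.5716 0.0815 0.2216] yaw 69.22 tilt 0.09 w 0.0236 F [-0.1 -0.4 -5.2] q7 1.06
DELTA [-0.1359 -0.3457  0.0013] twist 0.0021 rows>= 9
```

View pics/s2c.png

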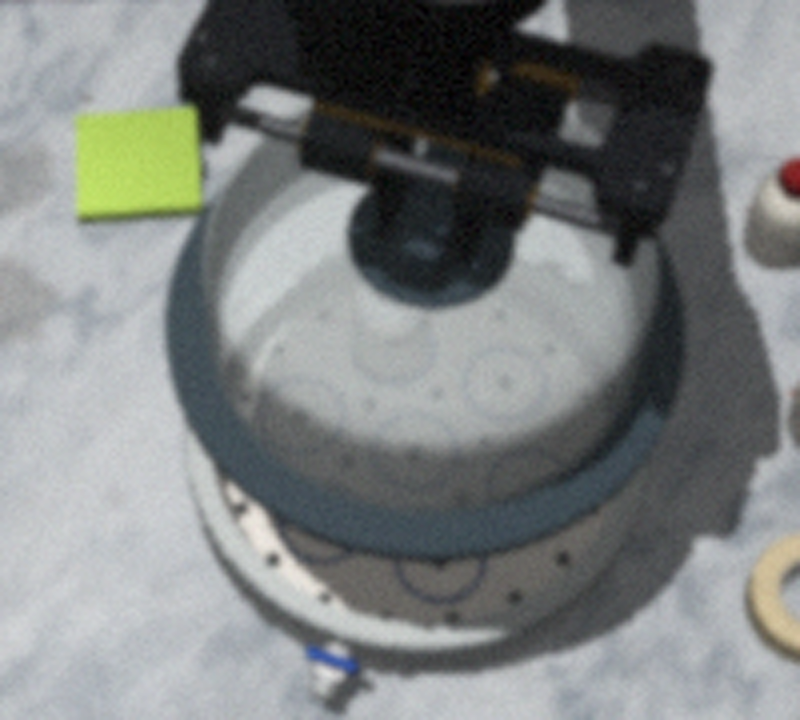

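Emit:
{"method": "servo_tool", "body": {"deltas": [[-0.008,-0.02,0,0],[-0.018,-0.045,0,0],[-0.03,-0.075,0,0],[-0.042,-0.105,0,0],[-0.053,-0.135,0,0],[-0.065,-0.165,0,0],[-0.077,-0.195,0,0],[-0.088,-0.225,0,0]]}}

```text
time: 4.88
tcp_pos: [0.5726, -0.1614, 0.2186]
orientation: [-0.002, 0.18, 0.984, 0.0]
wrist_force: [1.1, 0.9, -6.0]
width: 0.024
```

Emit:
{"method": "servo_tool", "body": {"deltas": [[-0.012,-0.03,0,0],[-0.024,-0.06,0,0],[-0.036,-0.09,0,0],[-0.044,-0.11,0,0],[-0.048,-0.12,0,0],[-0.048,-0.12,0,0],[-0.048,-0.12,0,0],[-0.048,-0.12,0,0]]}}

```text
time: 5.55
tcp_pos: [0.5764, -0.2866, 0.2194]
orientation: [-0.001, 0.179, 0.984, 0.001]
wrist_force: [0.0, 1.4, -5.7]
width: 0.0241
```

```bash
python3 -c "
from h import *
plan(.576,-.290,.094,69.1)"
```

```text
t 5.55 pos [ 0.5764 -0.2866  0.2194] yaw 69.37 tilt 0.18 w 0.0241 F [ 0.   1.4 -5.7] q7 1.74
DELTA [-0.0011 -0.0036  0.1254] twist 0.0047 rows>= 4
```

Emit:
{"method": "servo_tool", "body": {"deltas": [[0,-0.003,0.015,0],[0,-0.003,0.035,0],[0,-0.003,0.06,0],[0,-0.003,0.085,0],[0,-0.003,0.105,0],[0,-0.003,0.118,0],[0,-0.003,0.124,0],[0,-0.003,0.126,0]]}}

```text
time: 6.22
tcp_pos: [0.5752, -0.2907, 0.0936]
orientation: [-0.001, 0.179, 0.984, 0.001]
wrist_force: [0.6, 0.3, -5.4]
width: 0.0239
```

Emit:
{"method": "servo_tool", "body": {"deltas": [[0,0,0.001,0],[0,0,0.001,0],[0,0,0.0015,0],[0,0,0.0015,0]]}}

```text
time: 6.55
tcp_pos: [0.5757, -0.2926, 0.0941]
orientation: [0.001, 0.18, 0.984, -0.0]
wrist_force: [0.3, -0.4, -5.3]
width: 0.0238
```

Emit:
{"method": "servo_tool", "body": {"deltas": [[0,0,0.001,0],[0,0,0.0015,0],[0,0,0.002,0],[0,0,0.002,0],[0,0,0.002,0]]}}

```text
time: 6.97
tcp_pos: [0.5756, -0.2926, 0.0925]
orientation: [0.001, 0.18, 0.984, 0.0]
wrist_force: [-2.4, 2.0, 5.8]
width: 0.0236
```

```bash
python3 -c "
from h import *
plan(.576,-.290,.0925,69.1)"
```

```text
t 6.97 pos [ 0.5756 -0.2926  0.0925] yaw 69.21 tilt 0.08 w 0.0236 F [-2.4  2.   5.8] q7 1.78
DELTA [0.0005 0.0026 0.    ] twist 0.0018 rows>= 1
```

Seated on the mat. Opening, then going straight up.

Emit:
{"method": "servo_tool", "body": {"deltas": [[0,0,0,0],[0,0,0,0],[0,0,0,0],[0,0,0,0],[0,0,0,0]], "grip": 0.3}}

```text
time: 7.38
tcp_pos: [0.5752, -0.2923, 0.0909]
orientation: [0.0, 0.18, 0.984, -0.0]
wrist_force: [-0.0, 0.0, -0.2]
width: 0.049
```

Emit:
{"method": "servo_tool", "body": {"deltas": [[0,0,-0.03,0],[0,0,-0.07,0],[0,0,-0.11,0],[0,0,-0.13,0],[0,0,-0.13,0]]}}

```text
time: 7.8
tcp_pos: [0.5779, -0.2941, 0.2272]
orientation: [0.005, 0.181, 0.984, -0.001]
wrist_force: [0.7, -0.7, -0.6]
width: 0.0568
```

```bash
python3 -c "
from h import *
plan(.431,.1974,.18,20)
S=snap('side','3');crop(S,90,150,350,180,2,'pics/s3c.png')"
```

```text
t 7.8 pos [ 0.5779 -0.2941  0.2272] yaw 69.2 tilt 0.64 w 0.0568 F [ 0.7 -0.7 -0.6] q7 1.74
DELTA [0.3124 0.4074 0.0436] twist 0.8587 rows>= 13
```

View pics/side3.png

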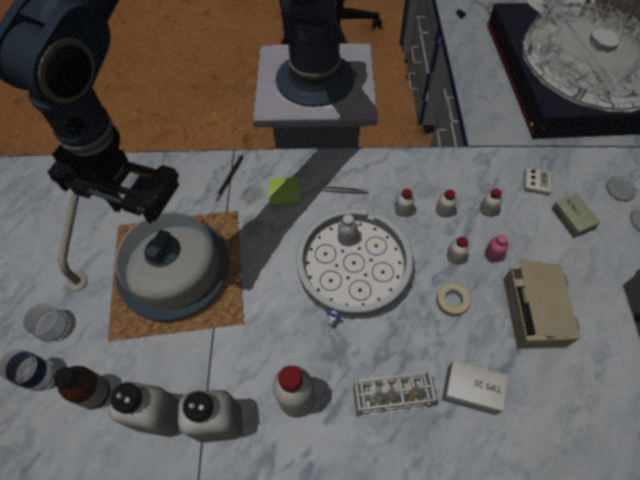

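The lid stands on the mat near (172,265). Only ring 2 is occupied (white cap at (348,220)), and rings 1 and 3–7 are free. Next I refine the base pose from the exposed rings.

```bash
cat >> h.py <<'E'
RG={1:(-53.7,31),2:(-53.7,-31),3:(0,62),4:(0,0),5:(0,-62),6:(53.7,31),7:(53.7,-31)}
def rings(c,t=(.5716,.0812),a=-20.9):
    """dark centre dots near predicted ring centres -> base fit"""
    g=cv2.cvtColor(c["image"],cv2.COLOR_RGB2GRAY).astype(float)
    a=np.radians(a);r=np.array([[np.cos(a),-np.sin(a)],[np.sin(a),np.cos(a)]])
    B=[];U=[]
    for i,b in RG.items():
        if i==2: continue
        w=r@np.array(b)/1000+t;u=proj(c,[[*w,.02]])[0];x0,y0=np.round(u).astype(int)
        p=g[y0-4:y0+5,x0-4:x0+5];wt=np.clip(np.median(p)-p-12,0,None)
        if wt.sum()<15: continue
        yy,xx=np.mgrid[y0-4:y0+5,x0-4:x0+5];U.append(((wt*xx).sum()/wt.sum(),(wt*yy).sum()/wt.sum()));B.append((i,*b))
    B=np.array(B);U=np.array(U);P=plane(c,U,.02);b=B[:,1:]/1000
    mb,mp=b.mean(0),P.mean(0);x=b-mb;y=P-mp
    an=np.arctan2((x[:,0]*y[:,1]-x[:,1]*y[:,0]).sum(),(x*y).sum());R=np.array([[np.cos(an),-np.sin(an)],[np.sin(an),np.cos(an)]])
    tt=mp-R@mb;print(B[:,0],"base",tt.round(4),np.degrees(an).round(2),"res mm",(np.linalg.norm(P-(b@R.T+tt),axis=1)*1000).round(1));return tt,an
E
python3 -c "
from h import *
S=dict(np.load('side3.npz'));rings(S)
T=snap('top','3');rings(T);crop(T,250,130,130,130,6,'pics/t3c.png')"
```

```text
[1. 3. 4. 5. 6. 7.] base [0.5729 0.081 ] -20.81 res mm [0.1 0.1 0.  0.1 0.  0.1]
[1. 3. 4. 5. 6. 7.] base [0.5702 0.0809] -20.9 res mm [0.1 0.2 0.2 0.1 0.2 0.1]
```

View pics/t3c.png

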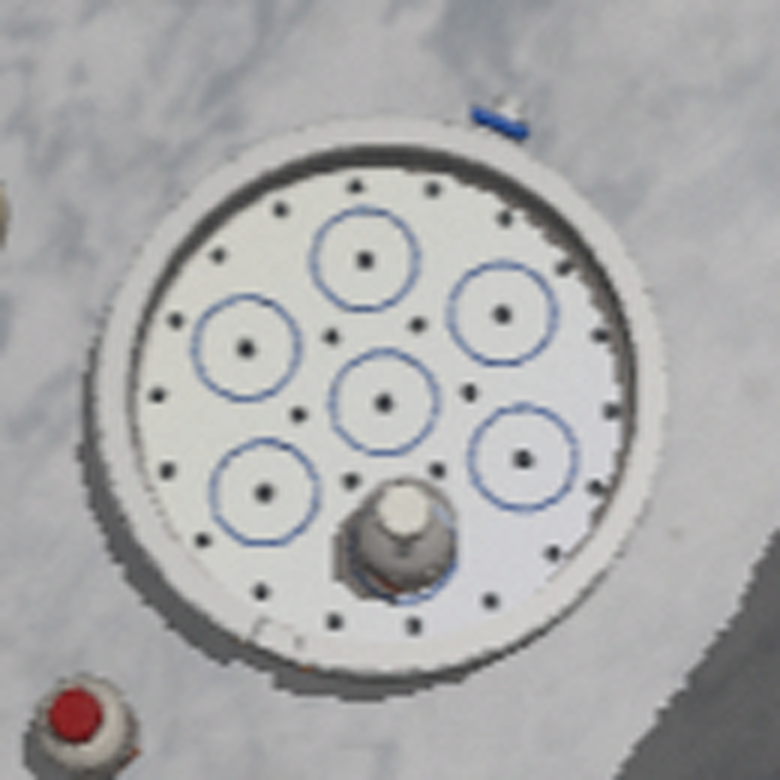

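```bash
python3 -c "
from h import *
T=dict(np.load('top0.npz'))
def pt(u,v):
    o,d=ray(T,[[u,v]]);E=T['extrinsics'];f=-(d[0]@E[2,:3]);return (o+d[0]*T['depth'][v,u]/f).round(3)
for p in((170,140),(188,165),(238,155),(193,203),(192,120),(155,175),(116,235),(30,275),(313,185)):print(p,pt(*p))
plan(.431,.1974,.20,69)
"
```

```text
(170, 140) [0.693 0.438 0.075]
(188, 165) [0.647 0.403 0.016]
(238, 155) [0.675 0.276 0.018]
(193, 203) [0.54  0.372 0.055]
(192, 120) [0.753 0.392 0.056]
(155, 175) [0.606 0.471 0.064]
(116, 235) [0.459 0.569 0.03 ]
(30, 275) [0.322 0.573 0.42 ]
(313, 185) [0.567 0.079 0.148]
t 7.9 pos [ 0.5753 -0.2924  0.2216] yaw 69.21 tilt 0.09 w 0.0563 F [ 0.4 -0.  -0.4] q7 1.74
DELTA [0.3088 0.4067 0.0212] twist 0.0037 rows>= 13
```

Emit:
{"method": "servo_tool", "body": {"deltas": [[0.02,0.026,0,0],[0.044,0.058,0.0,0],[0.068,0.09,0,0],[0.092,0.122,0,0],[0.116,0.154,0,0],[0.14,0.186,0,0],[0.164,0.218,0,0],[0.188,0.25,0,0]], "grip": 0}}

```text
time: 8.57
tcp_pos: [0.4858, 0.0099, 0.2191]
orientation: [-0.002, 0.18, 0.984, -0.001]
wrist_force: [0.7, 1.1, -0.5]
width: 0.0433
```

Emit:
{"method": "servo_tool", "body": {"deltas": [[0.024,0.032,0,0],[0.048,0.064,0.0,0],[0.072,0.096,0,0],[0.096,0.128,0,0],[0.121,0.157,0.02,0],[0.121,0.157,0.06,0],[0.121,0.157,0.08,0],[0.121,0.157,0.08,0]]}}

```text
time: 9.23
tcp_pos: [0.4258, 0.1964, 0.1354]
orientation: [-0.005, 0.179, 0.984, -0.004]
wrist_force: [-0.9, -0.1, 1.1]
width: 0.0431
```

```bash
python3 -c "
from h import *
plan(.4311,.1974,.049,69)
S=snap('side','4');crop(S,340,150,200,140,4,'pics/s4c.png')
plan(.4311,.1974,.049,69)
"
```

```text
t 9.23 pos [0.4258 0.1964 0.1354] yaw 69.35 tilt 0.74 w 0.0431 F [-0.9 -0.1  1.1] q7 0.7
DELTA [-0.0053  0.0036  0.0864] twist 0.0061 rows>= 3
t 9.28 pos [0.4279 0.1967 0.1379] yaw 69.25 tilt 0.48 w 0.0436 F [ 0.1 -0.5 -0.2] q7 0.7
DELTA [-0.0032  0.0023  0.0889] twist 0.0044 rows>= 3
```

View pics/s4c.png

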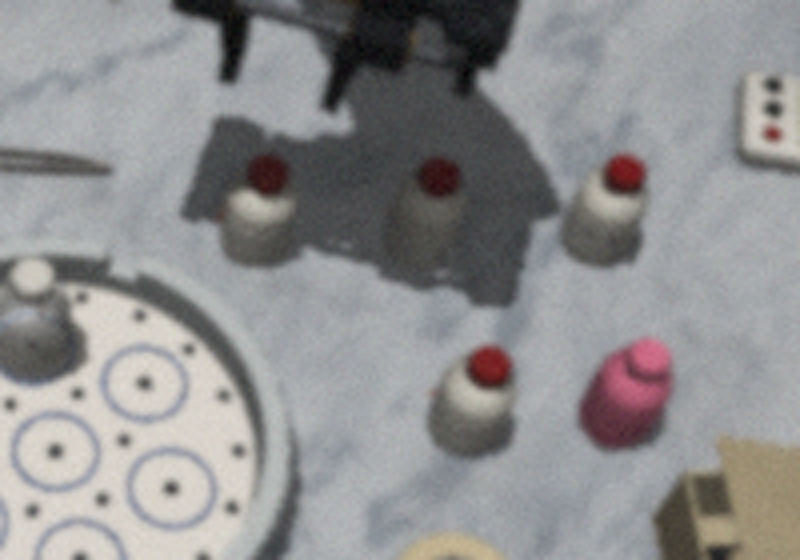

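Emit:
{"method": "servo_tool", "body": {"deltas": [[0,0,0.015,0],[0,0,0.035,0],[0,0,0.055,0],[0,0,0.055,0],[0,0,0.055,0],[0,0,0.055,0]]}}

```text
time: 9.78
tcp_pos: [0.4318, 0.1981, 0.0874]
orientation: [0.001, 0.181, 0.984, 0.001]
wrist_force: [-1.2, -0.2, -0.3]
width: 0.044
```

```bash
python3 -c "
from h import *
plan(.4311,.1974,.049,69)
"
```

```text
t 9.78 pos [0.4318 0.1981 0.0874] yaw 69.16 tilt 0.13 w 0.044 F [-1.2 -0.2 -0.3] q7 0.7
DELTA [ 0.0004 -0.001   0.0384] twist 0.0029 rows>= 1
```

Emit:
{"method": "servo_tool", "body": {"deltas": [[0,-0.001,0.015,0],[0,-0.001,0.03,0],[0,-0.001,0.0375,0],[0,-0.001,0.0375,0],[0,-0.001,0.0375,0]]}}

```text
time: 10.2
tcp_pos: [0.4308, 0.1972, 0.0493]
orientation: [0.0, 0.18, 0.984, 0.0]
wrist_force: [-0.1, -0.4, 0.8]
width: 0.0436
```

Emit:
{"method": "servo_tool", "body": {"deltas": [[0,0,0,0],[0,0,0,0],[0,0,0,0],[0,0,0,0],[0,0,0,0],[0,0,0,0]], "grip": -1, "force": 15}}

```text
time: 10.7
tcp_pos: [0.4304, 0.1971, 0.0487]
orientation: [0.0, 0.18, 0.984, 0.0]
wrist_force: [0.1, 0.2, 1.2]
width: 0.0195
```

Emit:
{"method": "servo_tool", "body": {"deltas": [[0,0,-0.01,0],[0,0,-0.03,0],[0,0,-0.06,0],[0,0,-0.1,0],[0,0,-0.12,0],[0,0,-0.12,0]]}}

```text
time: 11.2
tcp_pos: [0.4332, 0.1985, 0.1739]
orientation: [0.004, 0.181, 0.984, 0.003]
wrist_force: [0.4, 0.2, -1.3]
width: 0.0201
```

```bash
python3 -c "
from h import *
plan(.6108,.0329,.17,69)
S=snap('side','5');crop(S,300,130,240,160,3,'pics/s5c.png')
plan(.6108,.0329,.17,69)
"
```

```text
t 11.2 pos [0.4332 0.1985 0.1739] yaw 69.2 tilt 0.6 w 0.0201 F [ 0.4  0.2 -1.3] q7 0.7
DELTA [-0.2248 -0.0917  0.0046] twist 0.0035 rows>= 6
t 11.25 pos [0.4317 0.1977 0.1714] yaw 69.21 tilt 0.34 w 0.0201 F [ 0.2  0.5 -0.8] q7 0.7
DELTA [-0.2259 -0.0905  0.0018] twist 0.0036 rows>= 6
```

View pics/s5c.png

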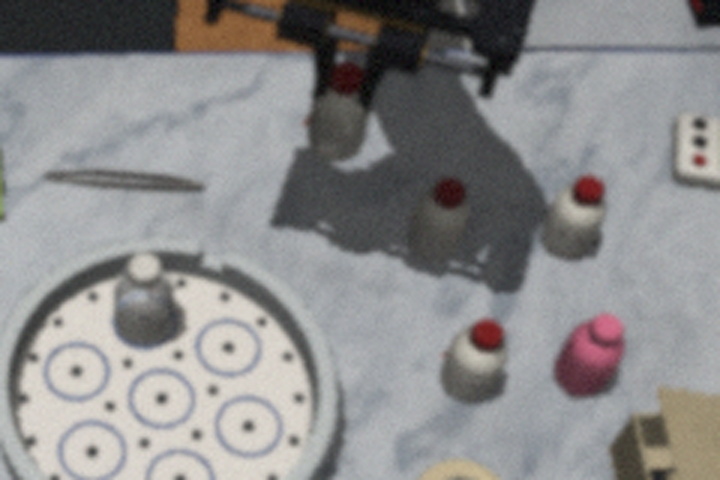

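Emit:
{"method": "servo_tool", "body": {"deltas": [[-0.02,-0.008,0,0],[-0.05,-0.02,0,0],[-0.085,-0.034,0,0],[-0.12,-0.047,0,0],[-0.155,-0.061,0,0],[-0.19,-0.075,0,0],[-0.215,-0.085,0,0],[-0.227,-0.0896,0,0]]}}

```text
time: 11.92
tcp_pos: [0.612, 0.0282, 0.1668]
orientation: [-0.001, 0.183, 0.983, -0.001]
wrist_force: [-0.3, -0.3, -1.3]
width: 0.0196
```

Emit:
{"method": "servo_tool", "body": {"deltas": [[0,0,0,0],[0,0,0,0],[0,0,0.02,0],[0,0,0.05,0],[0,0,0.075,0],[0,0,0.085,0],[0,0,0.085,0],[0,0,0.085,0]]}}

```text
time: 12.58
tcp_pos: [0.6102, 0.0339, 0.0837]
orientation: [-0.0, 0.18, 0.984, 0.0]
wrist_force: [1.6, -0.3, 0.4]
width: 0.0197
```

```bash
python3 -c "
from h import *
plan(.6108,.0329,.07,69)
"
```

```text
t 12.58 pos [0.6102 0.0339 0.0837] yaw 69.31 tilt 0.06 w 0.0197 F [ 1.6 -0.3  0.4] q7 1.16
DELTA [-0.001  -0.0007  0.0137] twist 0.0054 rows>= 1
```

Emit:
{"method": "servo_tool", "body": {"deltas": [[-0.0008,-0.0005,0.006,0],[-0.0008,-0.0005,0.011,0],[-0.0008,-0.0005,0.0142,0],[-0.0008,-0.0005,0.0142,0],[-0.0008,-0.0005,0.0142,0],[-0.0008,-0.0005,0.0142,0]]}}

```text
time: 13.08
tcp_pos: [0.6115, 0.0319, 0.0696]
orientation: [0.0, 0.18, 0.984, 0.0]
wrist_force: [-0.2, -0.5, -0.4]
width: 0.0196
```

```bash
python3 -c "
from h import *
plan(.6108,.0329,.0687,69)
"
```

```text
t 13.08 pos [0.6115 0.0319 0.0696] yaw 69.21 tilt 0.03 w 0.0196 F [-0.2 -0.5 -0.4] q7 1.17
DELTA [0.001  0.0007 0.0009] twist 0.0036 rows>= 1
```

Release partially (about 40 mm), then lift.

Emit:
{"method": "servo_tool", "body": {"deltas": [[0.001,0.0007,0.0007,0],[0.001,0.0007,0.0007,0],[0.001,0.0007,0.0007,0]]}}

```text
time: 13.33
tcp_pos: [0.6108, 0.033, 0.0688]
orientation: [0.0, 0.18, 0.984, 0.0]
wrist_force: [0.2, -0.0, 1.2]
width: 0.0195
```

Emit:
{"method": "servo_tool", "body": {"deltas": [[0,0,0,0],[0,0,0,0],[0,0,0,0],[0,0,0,0]], "grip": -0.1}}

```text
time: 13.67
tcp_pos: [0.6106, 0.0329, 0.0687]
orientation: [0.0, 0.18, 0.984, 0.0]
wrist_force: [0.7, 0.3, -0.1]
width: 0.0361
```

Emit:
{"method": "servo_tool", "body": {"deltas": [[0,0,-0.02,0],[0,0,-0.05,0],[0,0,-0.085,0],[0,0,-0.115,0],[0,0,-0.13,0],[0,0,-0.13,0]]}}

```text
time: 14.17
tcp_pos: [0.6132, 0.033, 0.2032]
orientation: [0.004, 0.18, 0.984, 0.001]
wrist_force: [0.1, 0.4, 0.3]
width: 0.0392
```

```bash
python3 -c "
from h import *
plan(.4344,.2891,.20,69)
S=snap('side','6');T=snap('top','6');crop(S,280,180,240,150,3,'pics/s6c.png')
plan(.4344,.2891,.20,69)
"
```

```text
t 14.17 pos [0.6132 0.033  0.2032] yaw 69.2 tilt 0.49 w 0.0392 F [0.1 0.4 0.3] q7 1.14
DELTA [0.2581 0.1759 0.0021] twist 0.0035 rows>= 8
t 14.27 pos [0.6105 0.0329 0.1987] yaw 69.21 tilt 0.04 w 0.0393 F [ 1.  -0.1 -0.1] q7 1.14
DELTA [ 0.2556  0.177  -0.0013] twist 0.0037 rows>= 8
```

View pics/s6c.png

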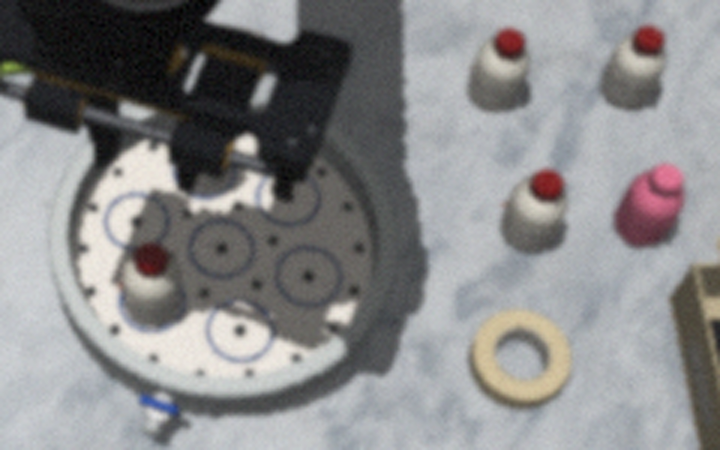

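Sample A stands on ring 7. Next is the bottle at (.434,.289).

Emit:
{"method": "servo_tool", "body": {"deltas": [[0.02,0.014,0,0],[0.05,0.035,0,0],[0.083,0.057,0,0],[0.116,0.08,0,0],[0.149,0.103,0,0],[0.182,0.126,0,0],[0.215,0.149,0,0],[0.24,0.166,0,0]]}}

```text
time: 14.93
tcp_pos: [0.4416, 0.2756, 0.1967]
orientation: [-0.002, 0.179, 0.984, -0.001]
wrist_force: [0.3, 0.3, -0.1]
width: 0.0391
```

Emit:
{"method": "servo_tool", "body": {"deltas": [[0.0156,0.011,0,0],[0.0156,0.011,0.03,0],[0.0156,0.011,0.065,0],[0.0156,0.011,0.095,0],[0.0156,0.011,0.11,0],[0.0156,0.011,0.11,0],[0.0156,0.011,0.11,0]]}}

```text
time: 15.52
tcp_pos: [0.4332, 0.2882, 0.0869]
orientation: [-0.002, 0.18, 0.984, -0.002]
wrist_force: [-0.1, 0.2, -0.1]
width: 0.0391
```

```bash
python3 -c "
from h import *
plan(.4344,.2891,.0487,69)
"
```

```text
t 15.52 pos [0.4332 0.2882 0.0869] yaw 69.22 tilt 0.26 w 0.0391 F [-0.1  0.2 -0.1] q7 0.54
DELTA [-0.0009  0.0014  0.0382] twist 0.0038 rows>= 1
```

Emit:
{"method": "servo_tool", "body": {"deltas": [[0,0,0.015,0],[0,0,0.03,0],[0,0,0.04,0],[0,0,0.04,0],[0,0,0.04,0]]}}

```text
time: 15.93
tcp_pos: [0.4346, 0.2892, 0.049]
orientation: [0.0, 0.18, 0.984, 0.0]
wrist_force: [-0.9, -0.0, 1.3]
width: 0.0395
```

Emit:
{"method": "servo_tool", "body": {"deltas": [[0,0,0,0],[0,0,0,0],[0,0,0,0],[0,0,0,0],[0,0,0,0],[0,0,0,0]], "grip": -1}}

```text
time: 16.43
tcp_pos: [0.4348, 0.2895, 0.0492]
orientation: [0.0, 0.18, 0.984, 0.0]
wrist_force: [-0.2, 0.7, 2.9]
width: 0.0196
```

Emit:
{"method": "servo_tool", "body": {"deltas": [[0,0,-0.01,0],[0,0,-0.03,0],[0,0,-0.06,0],[0,0,-0.1,0],[0,0,-0.13,0],[0,0,-0.13,0],[0,0,-0.13,0],[0,0,-0.13,0]]}}

```text
time: 17.1
tcp_pos: [0.4338, 0.2886, 0.1784]
orientation: [-0.0, 0.18, 0.984, -0.0]
wrist_force: [0.6, -0.0, -1.0]
width: 0.0195
```

```bash
python3 -c "
from h import *
plan(.5495,.0231,.18,69)
"
```

```text
t 17.1 pos [0.4338 0.2886 0.1784] yaw 69.21 tilt 0.05 w 0.0195 F [ 0.6 -0.  -1. ] q7 0.54
DELTA [-0.2024 -0.2072 -0.0016] twist 0.0037 rows>= 7
```

Emit:
{"method": "servo_tool", "body": {"deltas": [[-0.02,-0.02,0,0],[-0.045,-0.046,0,0],[-0.072,-0.073,0,0],[-0.1,-0.102,0,0],[-0.128,-0.131,0,0],[-0.156,-0.16,0,0],[-0.182,-0.186,0,0],[-0.2024,-0.2072,0,0]]}}

```text
time: 17.77
tcp_pos: [0.5497, 0.0199, 0.1768]
orientation: [-0.002, 0.182, 0.983, -0.001]
wrist_force: [0.4, 1.4, -1.5]
width: 0.0195
```

Emit:
{"method": "servo_tool", "body": {"deltas": [[0,0,0,0],[0,0,0,0],[0,0,0,0],[0,0,0.025,0],[0,0,0.055,0],[0,0,0.08,0],[0,0,0.092,0],[0,0,0.092,0]]}}

```text
time: 18.43
tcp_pos: [0.5466, 0.0255, 0.083]
orientation: [-0.004, 0.179, 0.984, -0.001]
wrist_force: [0.2, 0.4, 0.3]
width: 0.0199
```

Emit:
{"method": "servo_tool", "body": {"deltas": [[0,0,0,0],[0,0,0,0]]}}

```text
time: 18.6
tcp_pos: [0.5506, 0.0247, 0.0874]
orientation: [0.001, 0.18, 0.984, 0.0]
wrist_force: [0.2, 1.3, -1.3]
width: 0.0195
```

```bash
python3 -c "
from h import *
plan(.5495,.0231,.0692,69)
"
```

```text
t 18.6 pos [0.5506 0.0247 0.0874] yaw 69.31 tilt 0.07 w 0.0195 F [ 0.2  1.3 -1.3] q7 1.17
DELTA [ 0.0005 -0.0019  0.0182] twist 0.0054 rows>= 1
```

Emit:
{"method": "servo_tool", "body": {"deltas": [[0.0,-0.001,0.006,0],[0,-0.001,0.012,0],[0,-0.001,0.0165,0],[0,-0.001,0.0165,0],[0,-0.001,0.0165,0],[0,-0.001,0.0165,0]]}}

```text
time: 19.1
tcp_pos: [0.5499, 0.0226, 0.0702]
orientation: [0.0, 0.18, 0.984, 0.0]
wrist_force: [-0.1, 0.8, 0.0]
width: 0.0195
```

```bash
python3 -c "
from h import *
plan(.5495,.0231,.0690,69)
"
```

```text
t 19.1 pos [0.5499 0.0226 0.0702] yaw 69.2 tilt 0.01 w 0.0195 F [-0.1  0.8  0. ] q7 1.17
DELTA [0.0005 0.0004 0.0012] twist 0.0036 rows>= 1
```

Emit:
{"method": "servo_tool", "body": {"deltas": [[0.0005,0.0004,0.0012,0],[0.0005,0.0004,0.0012,0],[0.0005,0.0004,0.0012,0]]}}

```text
time: 19.35
tcp_pos: [0.5498, 0.0232, 0.0692]
orientation: [0.0, 0.18, 0.984, 0.0]
wrist_force: [-0.1, 0.5, 0.3]
width: 0.0196
```

Emit:
{"method": "servo_tool", "body": {"deltas": [[0,0,0,0],[0,0,0,0],[0,0,0,0],[0,0,0,0]], "grip": -0.1}}

```text
time: 19.68
tcp_pos: [0.5493, 0.0232, 0.0688]
orientation: [-0.0, 0.18, 0.984, 0.0]
wrist_force: [0.4, 0.3, 0.1]
width: 0.0365
```

Emit:
{"method": "servo_tool", "body": {"deltas": [[0,0,-0.02,0],[0,0,-0.05,0],[0,0,-0.085,0],[0,0,-0.115,0],[0,0,-0.13,0],[0,0,-0.13,0],[0,0,-0.13,0]]}}

```text
time: 20.27
tcp_pos: [0.5497, 0.0232, 0.1996]
orientation: [0.001, 0.18, 0.984, 0.0]
wrist_force: [-0.4, 0.0, -0.3]
width: 0.0393
```

```bash
python3 -c "
from h import *
plan(.4332,.3898,.20,69)
S=snap('side','7');T=snap('top','7');crop(S,280,180,240,150,3,'pics/s7c.png')
plan(.4332,.3898,.20,69)
"
```

```text
t 20.27 pos [0.5497 0.0232 0.1996] yaw 69.22 tilt 0.1 w 0.0393 F [-0.4  0.  -0.3] q7 1.14
DELTA [ 0.239   0.3014 -0.0004] twist 0.0038 rows>= 10
t 20.37 pos [0.5485 0.0232 0.1977] yaw 69.22 tilt 0.14 w 0.039 F [ 0.9  0.1 -0.7] q7 1.14
DELTA [ 0.2379  0.3019 -0.0021] twist 0.0038 rows>= 10
```

View pics/side7.png

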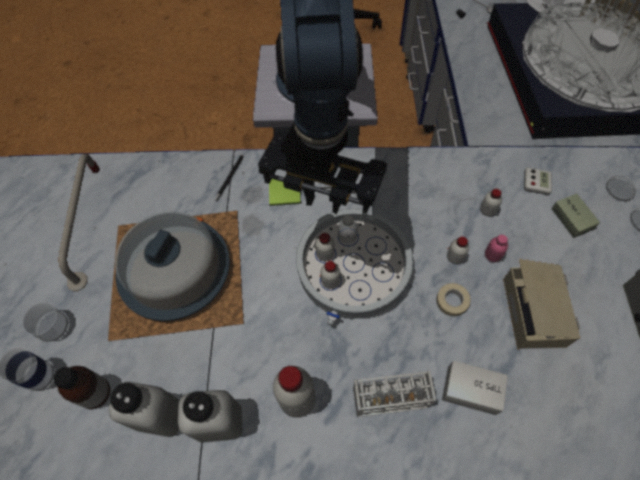

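Two bottles are placed, at (325,243) and (331,272), and the lid hasn't moved. Next is the bottle at (.433,.390).

Emit:
{"method": "servo_tool", "body": {"deltas": [[0.015,0.019,0,0],[0.035,0.045,0,0],[0.059,0.075,0,0],[0.083,0.105,0,0],[0.107,0.135,0,0],[0.13,0.165,0,0],[0.154,0.195,0,0],[0.178,0.225,0,0]]}}

```text
time: 21.03
tcp_pos: [0.4612, 0.2977, 0.1972]
orientation: [-0.001, 0.18, 0.984, -0.001]
wrist_force: [-0.1, 0.4, -0.0]
width: 0.0393
```

Emit:
{"method": "servo_tool", "body": {"deltas": [[0.024,0.03,0,0],[0.048,0.06,0,0],[0.0605,0.0765,0.01,0],[0.0605,0.0765,0.045,0],[0.0605,0.0765,0.08,0],[0.0605,0.0765,0.11,0],[0.0605,0.0765,0.11,0],[0.0605,0.0765,0.11,0]]}}

```text
time: 21.7
tcp_pos: [0.4321, 0.3883, 0.0866]
orientation: [-0.002, 0.18, 0.984, -0.002]
wrist_force: [0.4, -0.1, 1.0]
width: 0.0393
```

Emit:
{"method": "servo_tool", "body": {"deltas": [[0,0,0,0],[0,0,0,0]]}}

```text
time: 21.87
tcp_pos: [0.4346, 0.3906, 0.0908]
orientation: [0.001, 0.181, 0.984, 0.001]
wrist_force: [0.2, 0.0, 0.6]
width: 0.0397
```

```bash
python3 -c "
from h import *
plan(.4332,.3898,.0487,69)
"
```

```text
t 21.87 pos [0.4346 0.3906 0.0908] yaw 69.19 tilt 0.2 w 0.0397 F [0.2 0.  0.6] q7 0.39
DELTA [ 0.0011 -0.0014  0.0421] twist 0.0034 rows>= 2
```

Emit:
{"method": "servo_tool", "body": {"deltas": [[0,-0.0005,0.015,0],[0,-0.0005,0.03,0],[0,-0.0005,0.041,0],[0,-0.0005,0.041,0],[0,-0.0005,0.041,0]]}}

```text
time: 22.28
tcp_pos: [0.4336, 0.3894, 0.0485]
orientation: [0.0, 0.18, 0.984, 0.0]
wrist_force: [-0.0, 0.8, -1.0]
width: 0.0393
```

Emit:
{"method": "servo_tool", "body": {"deltas": [[0,0,0,0],[0,0,0,0],[0,0,0,0],[0,0,0,0],[0,0,0,0],[0,0,0,0]], "grip": -1}}

```text
time: 22.78
tcp_pos: [0.4337, 0.3896, 0.0485]
orientation: [0.0, 0.18, 0.984, 0.001]
wrist_force: [0.3, -0.9, 3.2]
width: 0.0196
```

Emit:
{"method": "servo_tool", "body": {"deltas": [[0,0,-0.01,0],[0,0,-0.03,0],[0,0,-0.06,0],[0,0,-0.1,0],[0,0,-0.13,0],[0,0,-0.13,0],[0,0,-0.13,0],[0,0,-0.13,0]]}}

```text
time: 23.45
tcp_pos: [0.4328, 0.3886, 0.1776]
orientation: [-0.0, 0.18, 0.984, -0.0]
wrist_force: [0.1, -0.7, -0.6]
width: 0.0196
```

```bash
python3 -c "
from h import *
plan(.6328,.0909,.18,69)
"
```

```text
t 23.45 pos [0.4328 0.3886 0.1776] yaw 69.22 tilt 0.06 w 0.0196 F [ 0.1 -0.7 -0.6] q7 0.39
DELTA [-0.2927 -0.2074 -0.0023] twist 0.0038 rows>= 9
```

Emit:
{"method": "servo_tool", "body": {"deltas": [[-0.02,-0.014,0,0],[-0.045,-0.032,0,0],[-0.075,-0.053,0,0],[-0.105,-0.074,0,0],[-0.135,-0.096,0,0],[-0.165,-0.117,0,0],[-0.195,-0.138,0,0],[-0.225,-0.159,0,0]]}}

```text
time: 24.12
tcp_pos: [0.5866, 0.1587, 0.1758]
orientation: [-0.002, 0.18, 0.984, -0.001]
wrist_force: [1.3, 0.8, -0.4]
width: 0.0196
```

Emit:
{"method": "servo_tool", "body": {"deltas": [[-0.03,-0.021,0,0],[-0.055,-0.039,0,0],[-0.0677,-0.0484,0,0],[-0.0677,-0.0484,0,0],[-0.0677,-0.0484,0,0],[-0.0677,-0.0484,0.03,0],[-0.0677,-0.0484,0.065,0],[-0.0677,-0.0484,0.09,0]]}}

```text
time: 24.78
tcp_pos: [0.6307, 0.0939, 0.085]
orientation: [-0.002, 0.179, 0.984, 0.0]
wrist_force: [-0.6, 0.7, -1.1]
width: 0.0192
```

Emit:
{"method": "servo_tool", "body": {"deltas": [[0,0,0,0],[0,0,0,0],[0,0,0,0],[0,0,0,0]]}}

```text
time: 25.12
tcp_pos: [0.6346, 0.0924, 0.09]
orientation: [0.002, 0.18, 0.984, 0.001]
wrist_force: [-1.0, 0.3, -0.6]
width: 0.0196
```

```bash
python3 -c "
from h import *
plan(.6328,.0909,.0688,69)
"
```

```text
t 25.12 pos [0.6346 0.0924 0.09  ] yaw 69.27 tilt 0.21 w 0.0196 F [-1.   0.3 -0.6] q7 1.05
DELTA [ 0.0012 -0.0021  0.0212] twist 0.0047 rows>= 1
```

Emit:
{"method": "servo_tool", "body": {"deltas": [[0.0,-0.001,0.006,0],[0,-0.001,0.012,0],[0,-0.001,0.0183,0],[0,-0.001,0.0183,0],[0,-0.001,0.0183,0],[0,-0.001,0.0183,0]]}}

```text
time: 25.62
tcp_pos: [0.6329, 0.0904, 0.0695]
orientation: [-0.0, 0.18, 0.984, -0.0]
wrist_force: [-0.4, -0.5, -1.4]
width: 0.0197
```

```bash
python3 -c "
from h import *
plan(.6328,.0909,.0687,69)
"
```

```text
t 25.62 pos [0.6329 0.0904 0.0695] yaw 69.21 tilt 0.02 w 0.0197 F [-0.4 -0.5 -1.4] q7 1.05
DELTA [0.0003 0.0004 0.0008] twist 0.0036 rows>= 1
```

Emit:
{"method": "servo_tool", "body": {"deltas": [[0.0003,0.0004,0.0009,0],[0.0003,0.0004,0.0009,0],[0.0003,0.0004,0.0009,0]]}}

```text
time: 25.87
tcp_pos: [0.6328, 0.091, 0.0687]
orientation: [-0.0, 0.18, 0.984, 0.0]
wrist_force: [-0.3, 0.4, 0.5]
width: 0.0196
```

Emit:
{"method": "servo_tool", "body": {"deltas": [[0,0,0,0],[0,0,0,0],[0,0,0,0],[0,0,0,0]], "grip": -0.1}}

```text
time: 26.2
tcp_pos: [0.6329, 0.091, 0.0688]
orientation: [0.0, 0.18, 0.984, 0.0]
wrist_force: [0.2, 0.9, -0.2]
width: 0.0357
```

Emit:
{"method": "servo_tool", "body": {"deltas": [[0,0,-0.02,0],[0,0,-0.05,0],[0,0,-0.085,0],[0,0,-0.115,0],[0,0,-0.13,0],[0,0,-0.13,0],[0,0,-0.13,0],[0,0,-0.13,0]]}}

```text
time: 26.87
tcp_pos: [0.6319, 0.0909, 0.1974]
orientation: [-0.001, 0.18, 0.984, -0.0]
wrist_force: [-0.5, 0.6, -1.2]
width: 0.039
```

```bash
python3 -c "
from h import *
plan(.5507,.2981,.20,69)
S=snap('side','8');crop(S,280,180,240,150,3,'pics/s8c.png')
for b in blobs(S['image'],(170,110,50),(6,255,255))[0]: print(b[0],b[1],plane(S,b[0],.0645).round(4))
"
```

```text
t 26.87 pos [0.6319 0.0909 0.1974] yaw 69.22 tilt 0.13 w 0.039 F [-0.5  0.6 -1.2] q7 1.04
DELTA [ 0.1495  0.1649 -0.0025] twist 0.0038 rows>= 6
[491.   30.8] 18 [[-0.115   0.4877]]
[496.8  45.4] 25 [[-0.052   0.4907]]
[530.2 127.6] 12 [[0.2472 0.5094]]
[324.2 237.7] 68 [[0.5393 0.0221]]
[462.  241.2] 70 [[0.5519 0.2978]]
[497.  246.8] 272 [[0.5659 0.3665]]
[330.  265.8] 81 [[0.6025 0.0329]]
[359.7 278.4] 20 [[0.6303 0.0892]]
[289.8 377.8] 425 [[ 0.8177 -0.0392]]
```

View pics/s8c.png

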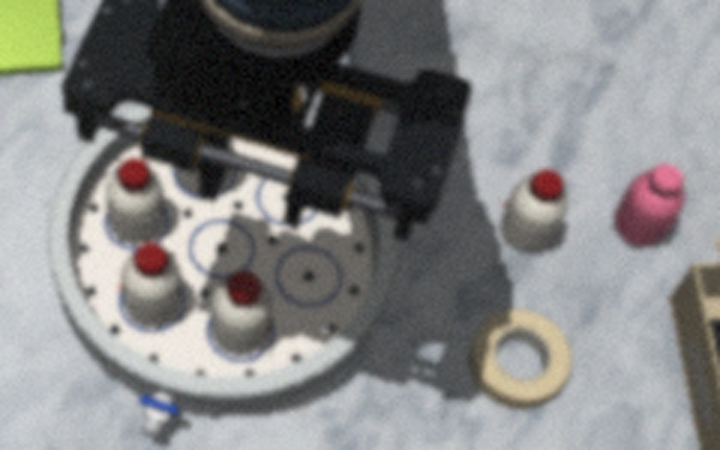

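Three bottles are in. Now the last red one, at (462,241). The pink look-alike to its right, 75 mm away, stays.

Emit:
{"method": "servo_tool", "body": {"deltas": [[0.015,0.017,0,0],[0.04,0.044,0,0],[0.068,0.075,0,0],[0.096,0.106,0,0],[0.122,0.135,0,0],[0.142,0.157,0,0],[0.149,0.165,0,0],[0.149,0.165,0,0]]}}

```text
time: 27.58
tcp_pos: [0.5495, 0.3018, 0.197]
orientation: [-0.002, 0.177, 0.984, -0.0]
wrist_force: [-0.0, 0.9, -0.5]
width: 0.0391
```

Emit:
{"method": "servo_tool", "body": {"deltas": [[0,0,0.0,0],[0,0,0.03,0],[0,0,0.07,0],[0,0,0.1,0],[0,0,0.11,0],[0,0,0.11,0],[0,0,0.11,0],[0,0,0.11,0]]}}

```text
time: 28.25
tcp_pos: [0.5541, 0.2979, 0.0908]
orientation: [0.002, 0.181, 0.983, 0.001]
wrist_force: [0.6, 0.5, 0.9]
width: 0.0389
```

```bash
python3 -c "
from h import *
plan(.5507,.2981,.0487,69)
"
```

```text
t 28.25 pos [0.5541 0.2979 0.0908] yaw 69.12 tilt 0.22 w 0.0389 F [0.6 0.5 0.9] q7 0.66
DELTA [ 0.0034 -0.0012  0.0421] twist 0.0022 rows>= 2
```

Emit:
{"method": "servo_tool", "body": {"deltas": [[0.0015,-0.001,0.012,0],[0.0015,-0.001,0.025,0],[0.0015,-0.001,0.04,0],[0.0015,-0.001,0.04,0],[0.0015,-0.001,0.04,0]]}}

```text
time: 28.67
tcp_pos: [0.5496, 0.2974, 0.0478]
orientation: [-0.001, 0.18, 0.984, -0.001]
wrist_force: [-0.1, 0.1, -0.4]
width: 0.0392
```

```bash
python3 -c "
from h import *
plan(.5507,.2981,.0487,69)
"
```

```text
t 28.67 pos [0.5496 0.2974 0.0478] yaw 69.23 tilt 0.12 w 0.0392 F [-0.1  0.1 -0.4] q7 0.66
DELTA [-0.0008  0.001  -0.0009] twist 0.004 rows>= 1
```

Emit:
{"method": "servo_tool", "body": {"deltas": [[0,0,-0.0005,0],[0,0,-0.0005,0],[0,0,-0.0005,0],[0,0,-0.0005,0],[0,0,-0.0005,0],[0,0,-0.0005,0]], "grip": -1}}

```text
time: 29.17
tcp_pos: [0.5507, 0.2979, 0.0498]
orientation: [0.0, 0.18, 0.984, 0.0]
wrist_force: [0.3, 0.0, 1.3]
width: 0.0197
```

```bash
python3 -c "
from h import *
plan(.5507,.2981,.18,69)
"
```

```text
t 29.17 pos [0.5507 0.2979 0.0498] yaw 69.22 tilt 0.06 w 0.0197 F [0.3 0.  1.3] q7 0.66
DELTA [-0.      0.0003 -0.1302] twist 0.0038 rows>= 4
```

Emit:
{"method": "servo_tool", "body": {"deltas": [[0,0,-0.01,0],[0,0,-0.03,0],[0,0,-0.06,0],[0,0,-0.1,0],[0,0,-0.13,0],[0,0,-0.13,0],[0,0,-0.13,0],[0,0,-0.13,0]]}}

```text
time: 29.83
tcp_pos: [0.5497, 0.2973, 0.1789]
orientation: [-0.0, 0.18, 0.984, -0.0]
wrist_force: [0.0, 0.0, -1.4]
width: 0.0198
```

```bash
python3 -c "
from h import *
plan(.5937,.1389,.18,69)
S=snap('side','9');crop(S,280,180,240,150,3,'pics/s9c.png')
plan(.5937,.1389,.18,69)
"
```

```text
t 29.83 pos [0.5497 0.2973 0.1789] yaw 69.21 tilt 0.06 w 0.0198 F [ 0.   0.  -1.4] q7 0.66
DELTA [-0.0974 -0.1325 -0.001 ] twist 0.0037 rows>= 4
t 29.88 pos [0.5493 0.2971 0.1781] yaw 69.22 tilt 0.15 w 0.0196 F [-0.6 -0.2 -1.2] q7 0.66
DELTA [-0.0976 -0.1322 -0.0018] twist 0.0038 rows>= 4
```

View pics/side9.png

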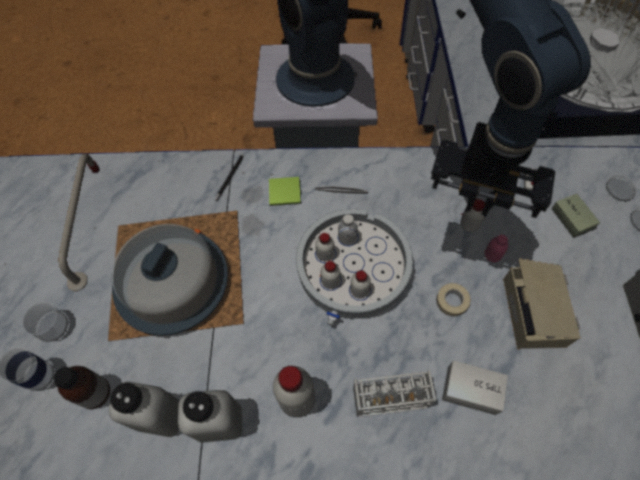

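The lid has been nudged on the mat: the bar is turned and the key now shows at (203,240). I'll re-measure it later and place the last bottle on ring 3 first.

Emit:
{"method": "servo_tool", "body": {"deltas": [[-0.01,-0.0135,0,0],[-0.026,-0.035,0,0],[-0.045,-0.061,0,0],[-0.064,-0.087,0,0],[-0.082,-0.111,0,0],[-0.0976,-0.1326,0,0],[-0.0976,-0.1326,0,0],[-0.0976,-0.1326,0,0]]}}

```text
time: 30.55
tcp_pos: [0.594, 0.1364, 0.1774]
orientation: [-0.001, 0.183, 0.983, -0.001]
wrist_force: [0.6, 0.5, 0.3]
width: 0.0193
```

Emit:
{"method": "servo_tool", "body": {"deltas": [[0,0,0,0],[0,0,0.02,0],[0,0,0.05,0],[0,0,0.08,0],[0,0,0.09,0],[0,0,0.09,0],[0,0,0.09,0],[0,0,0.09,0]]}}

```text
time: 31.22
tcp_pos: [0.5957, 0.1401, 0.0908]
orientation: [0.001, 0.18, 0.984, 0.001]
wrist_force: [0.9, 0.4, 0.4]
width: 0.0195
```

```bash
python3 -c "
from h import *
plan(.5937,.1389,.0695,69)
"
```

```text
t 31.22 pos [0.5957 0.1401 0.0908] yaw 69.26 tilt 0.16 w 0.0195 F [0.9 0.4 0.4] q7 0.95
DELTA [ 0.0015 -0.0018  0.0213] twist 0.0046 rows>= 1
```

Emit:
{"method": "servo_tool", "body": {"deltas": [[0.0,-0.001,0.006,0],[0,-0.001,0.012,0],[0,-0.001,0.0185,0],[0,-0.001,0.0185,0],[0,-0.001,0.0185,0],[0,-0.001,0.0185,0]]}}

```text
time: 31.72
tcp_pos: [0.5941, 0.1381, 0.0707]
orientation: [-0.0, 0.18, 0.984, -0.0]
wrist_force: [0.1, -0.8, -0.5]
width: 0.0197
```

```bash
python3 -c "
from h import *
plan(.5937,.1389,.0695,69)
"
```

```text
t 31.72 pos [0.5941 0.1381 0.0707] yaw 69.21 tilt 0.02 w 0.0197 F [ 0.1 -0.8 -0.5] q7 0.95
DELTA [0.0007 0.0006 0.0012] twist 0.0036 rows>= 1
```

Emit:
{"method": "servo_tool", "body": {"deltas": [[0.0005,0.0006,0.0012,0],[0.0005,0.0006,0.0014,0],[0.0005,0.0006,0.0014,0]]}}

```text
time: 31.97
tcp_pos: [0.5943, 0.1388, 0.0698]
orientation: [0.0, 0.18, 0.984, 0.0]
wrist_force: [1.0, -1.0, 2.9]
width: 0.0197
```

Emit:
{"method": "servo_tool", "body": {"deltas": [[0,0,0,0],[0,0,0,0],[0,0,0,0],[0,0,0,0]], "grip": -0.1}}

```text
time: 32.3
tcp_pos: [0.5938, 0.139, 0.0692]
orientation: [-0.0, 0.18, 0.984, 0.0]
wrist_force: [-0.2, 0.3, 0.5]
width: 0.0357
```

Emit:
{"method": "servo_tool", "body": {"deltas": [[0,0,-0.02,0],[0,0,-0.05,0],[0,0,-0.085,0],[0,0,-0.12,0],[0,0,-0.16,0],[0,0,-0.18,0],[0,0,-0.18,0],[0,0,-0.18,0]]}}

```text
time: 32.97
tcp_pos: [0.5944, 0.1391, 0.2506]
orientation: [0.001, 0.18, 0.984, 0.001]
wrist_force: [-0.4, 0.4, 0.3]
width: 0.0393
```

```bash
python3 -c "
from h import *
plan(.576,-.29,.25,69)
S=snap('side','10');T=snap('top','10');crop(S,80,180,180,150,4,'pics/s10c.png');crop(T,380,130,160,140,5,'pics/t10c.png');crop(S,280,180,160,150,5,'pics/s10d.png')
"
```

```text
t 32.97 pos [0.5944 0.1391 0.2506] yaw 69.21 tilt 0.16 w 0.0393 F [-0.4  0.4  0.3] q7 0.94
DELTA [-1.351e-01 -4.077e-01  1.000e-04] twist 0.0037 rows>= 11
```

View pics/s10c.png

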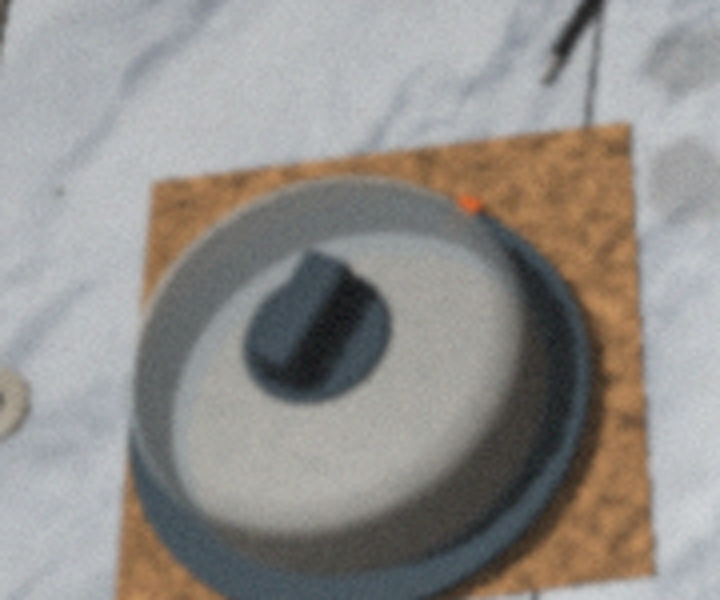

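View pics/t10c.png

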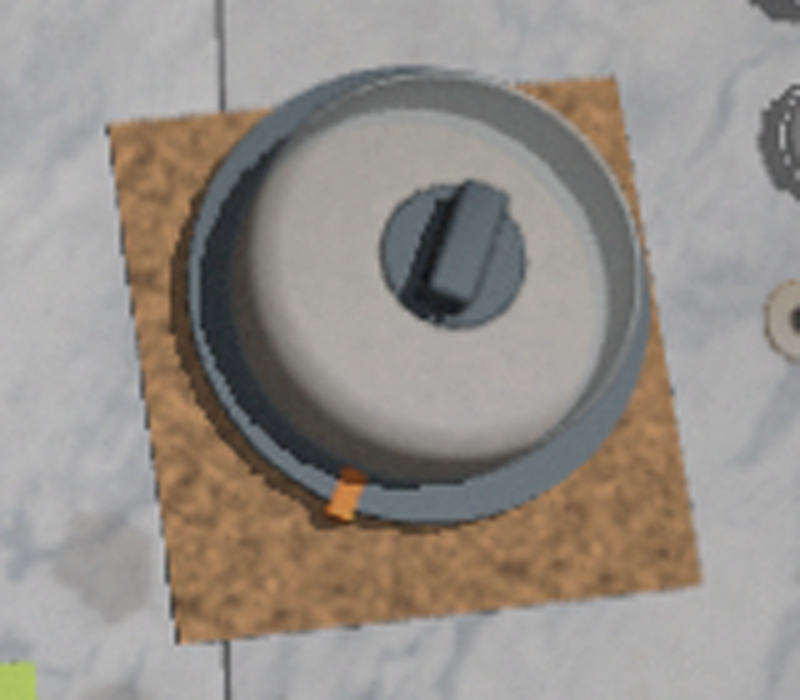

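View pics/s10d.png

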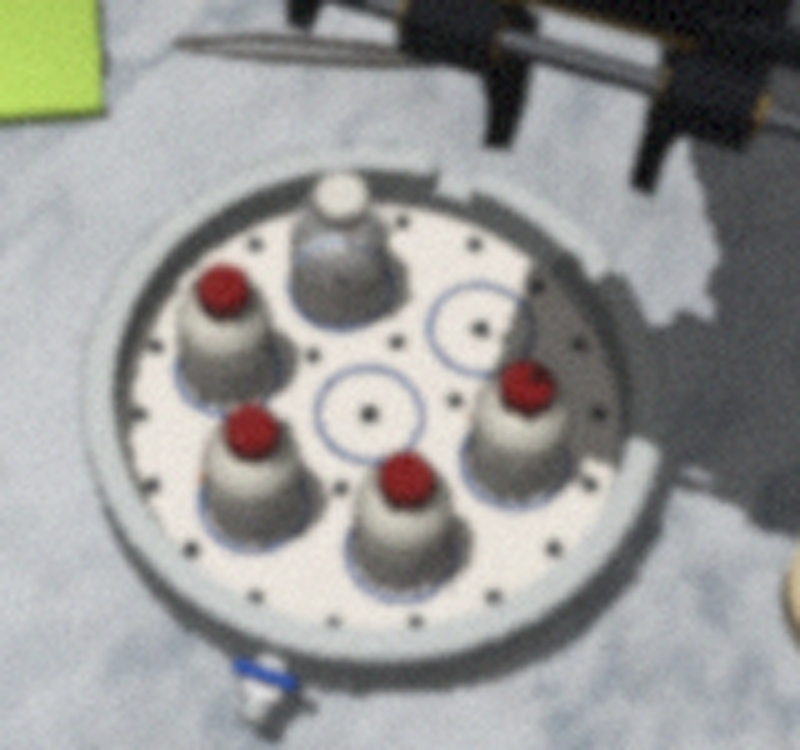

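All four red bottles stand centred in rings 7, 5, 6 and 3, the stored bottle is still on ring 2, and rings 1 and 4 are empty. The lid is shifted and turned on the mat, with its bar at about top (474,179) and its key at about (449,229).

Run:
```python
from h import *
T=dict(np.load("top10.npz"));S=dict(np.load("side10.npz"))
def bar(c,k,o,s,z):
    g=plane(c,np.array(k)/s+o-.5,z);d=g[0]+g[1]-g[2]-g[3];e=g[0]+g[3]-g[1]-g[2]
    print(g.mean(0).round(4),"dir",np.degrees(np.arctan2(d[1],d[0])).round(2),"len",np.linalg.norm(d)/2,"w",np.linalg.norm(e)/2)
bar(T,[(468,180),(510,200),(472,308),(430,290)],[380,130],5,.121)
bar(S,[(312,250),(352,275),(292,364),(248,341)],[80,180],4,.121)
# depth-based bar top
for n,c,(u0,u1,v0,v1) in(("top",T,(440,500,155,205)),("side",S,(130,190,235,285))):
    vv,uu=np.mgrid[v0:v1,u0:u1];o,d=ray(c,np.c_[uu.ravel(),vv.ravel()]);E=c["extrinsics"];f=-(d@E[2,:3])
    P=o+d*(c["depth"][v0:v1,u0:u1].ravel()/f)[:,None]
    m=(P[:,2]>.114)&(P[:,2]<.128);r=cv2.minAreaRect((P[m,:2]*1000).astype(np.float32));print(n,m.sum(),P[m].mean(0).round(4),r)
    b=blobs(c["image"],(6,150,110),(16,255,255),6,200)[0]
    for x in b: print(x[0],x[1],plane(c,x[0],.017).round(4))
```

```text
[ 0.6006 -0.2942] dir -20.39 len 0.05693345042214032 w 0.02156460332133346
[ 0.6067 -0.2915] dir 155.52 len 0.051544800301425546 w 0.02562861121023979
top 243 [ 0.6015 -0.2933  0.1202] ((602.4730834960938, -294.7818298339844), (25.61612319946289, 58.6944694519043), 68.33734893798828)
[448.5 229.8] 28 [[ 0.4958 -0.2551]]
side 392 [ 0.6085 -0.2924  0.1198] ((606.5267944335938, -292.7340393066406), (25.926843643188477, 60.14319610595703), 69.52791595458984)
[196.4  10.8] 9 [[-0.2975 -0.3642]]
[160.7  11.9] 7 [[-0.2999 -0.4762]]
[188.8  15.2] 9 [[-0.2765 -0.3845]]
[212.5  18.8] 37 [[-0.2538 -0.3088]]
[218.9  14.9] 8 [[-0.2722 -0.2916]]
[223.5  16.6] 8 [[-0.2629 -0.2765]]
[190.8  19.8] 6 [[-0.2529 -0.3747]]
[183.5  21.9] 8 [[-0.2439 -0.3956]]
[252.3  27. ] 14 [[-0.2076 -0.185 ]]
[230.7  26.5] 6 [[-0.2131 -0.2494]]
[177.   28.3] 7 [[-0.2138 -0.4104]]
[256.9  31.7] 21 [[-0.1847 -0.1697]]
[197.2  34.2] 12 [[-0.1819 -0.3449]]
[15.3 38. ] 17 [[-0.212  -0.9211]]
[167.2  38.2] 12 [[-0.1687 -0.4319]]
[181.6  37.3] 13 [[-0.1702 -0.3894]]
[207.6  41.6] 9 [[-0.1459 -0.3094]]
[193.6  42.1] 19 [[-0.14
[... 1310 characters left out ...]
0.2761]]
[ 47.5 126.6] 31 [[ 0.1683 -0.6906]]
[222.2 124.7] 12 [[ 0.1817 -0.2306]]
[156.1 127.3] 10 [[ 0.1845 -0.3981]]
[174.7 125.5] 6 [[ 0.1802 -0.3512]]
[146.  131.6] 34 [[ 0.198  -0.4214]]
[ 38.6 129.8] 8 [[ 0.1782 -0.712 ]]
[134.6 132.2] 12 [[ 0.1988 -0.4506]]
[175.9 136.5] 15 [[ 0.2172 -0.3421]]
[119.8 133.2] 6 [[ 0.2006 -0.4885]]
[189.9 133.1] 8 [[ 0.2072 -0.3085]]
[130.5 136. ] 6 [[ 0.2111 -0.4585]]
[205.9 137.1] 10 [[ 0.2217 -0.2666]]
[211.8 138. ] 9 [[ 0.2251 -0.2516]]
[134.  142.9] 8 [[ 0.2342 -0.4447]]
[ 17.  143.8] 8 [[ 0.2232 -0.7565]]
[ 59.7 145. ] 6 [[ 0.2329 -0.6376]]
[168.2 143.9] 8 [[ 0.2406 -0.3575]]
[ 71.7 148.4] 7 [[ 0.2456 -0.6023]]
[197.3 230.1] 18 [[ 0.4882 -0.2526]]
```

Emit:
{"method": "servo_tool", "body": {"deltas": [[-0.008,-0.02,0,0],[-0.02,-0.05,0,0],[-0.033,-0.082,0,0],[-0.046,-0.115,0,0],[-0.06,-0.148,0,0],[-0.073,-0.181,0,0],[-0.086,-0.214,0,0],[-0.1,-0.247,0,0]], "grip": 0.4}}

```text
time: 33.73
tcp_pos: [0.5984, -0.1289, 0.247]
orientation: [-0.002, 0.18, 0.984, -0.0]
wrist_force: [0.7, 0.2, -0.7]
width: 0.061
```

Emit:
{"method": "servo_tool", "body": {"deltas": [[-0.013,-0.033,0,0],[-0.026,-0.066,0,0],[-0.04,-0.1,0,0],[-0.05,-0.125,0,0],[-0.06,-0.148,0,0],[-0.062,-0.1535,0,0],[-0.062,-0.1535,0,0],[-0.062,-0.1535,0,0]]}}

```text
time: 34.4
tcp_pos: [0.6029, -0.2918, 0.2475]
orientation: [-0.001, 0.18, 0.984, 0.001]
wrist_force: [-0.2, 0.7, -0.1]
width: 0.0609
```

Emit:
{"method": "servo_tool", "body": {"deltas": [[0,0,0,0],[0,0,0,0]]}}

```text
time: 34.57
tcp_pos: [0.6038, -0.2906, 0.2489]
orientation: [-0.0, 0.179, 0.984, 0.001]
wrist_force: [-0.6, 0.2, -0.1]
width: 0.0607
```

Run:
```python
from h import *
plan(.603,-.293,.0925,69.2)
S=snap('side','11');T=snap('top','11');crop(S,80,150,180,180,4,'pics/s11c.png')
for n,c,(u0,u1,v0,v1) in(("side",S,(130,190,235,285)),):
    vv,uu=np.mgrid[v0:v1,u0:u1];o,d=ray(c,np.c_[uu.ravel(),vv.ravel()]);E=c["extrinsics"];f=-(d@E[2,:3])
    P=o+d*(c["depth"][v0:v1,u0:u1].ravel()/f)[:,None]
    m=(P[:,2]>.114)&(P[:,2]<.128);r=cv2.minAreaRect((P[m,:2]*1000).astype(np.float32));print(n,m.sum(),P[m].mean(0).round(4),r)
plan(.603,-.293,.0925,69.2)
```

```text
t 34.57 pos [ 0.6038 -0.2906  0.2489] yaw 69.39 tilt 0.09 w 0.0607 F [-0.6  0.2 -0.1] q7 1.69
DELTA [-0.0003 -0.0027  0.1564] twist 0.0033 rows>= 4
side 395 [ 0.6084 -0.2925  0.1197] ((606.2540283203125, -293.7768859863281), (26.130720138549805, 60.0711784362793), 68.25916290283203)
t 34.67 pos [ 0.6037 -0.2913  0.2493] yaw 69.35 tilt 0.04 w 0.0607 F [-0.   0.6  0.2] q7 1.69
DELTA [ 0.     -0.0019  0.1568] twist 0.0026 rows>= 4
```

View pics/s11c.png

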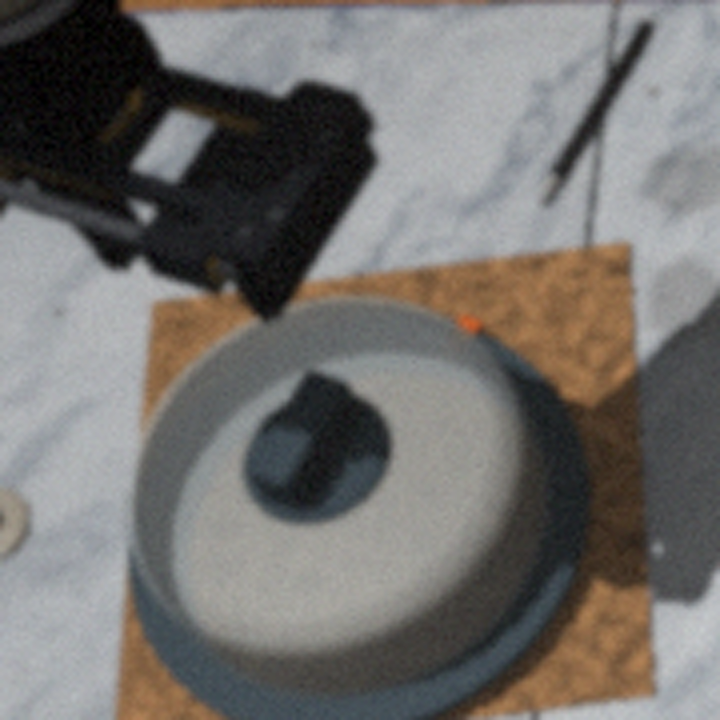

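Emit:
{"method": "servo_tool", "body": {"deltas": [[0,-0.002,0.02,0],[0,-0.002,0.05,0],[0,-0.002,0.085,0],[0,-0.002,0.115,0],[0,-0.002,0.135,0],[0,-0.002,0.15,0],[0,-0.002,0.156,0],[0,-0.002,0.156,0]]}}

```text
time: 35.33
tcp_pos: [0.6019, -0.2937, 0.0918]
orientation: [-0.001, 0.18, 0.984, 0.0]
wrist_force: [-0.8, -0.3, -0.4]
width: 0.0609
```

Emit:
{"method": "servo_tool", "body": {"deltas": [[0,0,0,0],[0,0,0,0],[0,0,0,0]]}}

```text
time: 35.58
tcp_pos: [0.6035, -0.2953, 0.0949]
orientation: [0.001, 0.18, 0.984, -0.0]
wrist_force: [-0.5, -0.8, -0.7]
width: 0.0613
```

Emit:
{"method": "servo_tool", "body": {"deltas": [[0,0,0,0],[0,0,0,0],[0,0,0,0],[0,0,0,0],[0,0,0,0],[0,0,0,0],[0,0,0,0],[0,0,0,0]], "grip": -1, "force": 40}}

```text
time: 36.25
tcp_pos: [0.6029, -0.294, 0.0933]
orientation: [-0.0, 0.18, 0.984, 0.001]
wrist_force: [0.7, 2.4, 1.1]
width: 0.0239
```

```bash
python3 -c "
from h import *
plan(.603,-.293,.22,69.2)"
```

```text
t 36.25 pos [ 0.6029 -0.294   0.0933] yaw 69.25 tilt 0.07 w 0.0239 F [0.7 2.4 1.1] q7 1.72
DELTA [ 0.0003  0.0011 -0.1267] twist 0.0008 rows>= 4
```

Emit:
{"method": "servo_tool", "body": {"deltas": [[0,0,-0.008,0],[0,0,-0.025,0],[0,0,-0.05,0],[0,0,-0.08,0],[0,0,-0.11,0],[0,0,-0.127,0],[0,0,-0.127,0],[0,0,-0.127,0]]}}

```text
time: 36.92
tcp_pos: [0.602, -0.2952, 0.2202]
orientation: [-0.0, 0.181, 0.984, -0.0]
wrist_force: [-1.3, 0.5, -4.7]
width: 0.0239
```

```bash
python3 -c "
from h import *
S=snap('side','12');T=snap('top','12');crop(S,60,130,200,200,4,'pics/s12c.png')
plan(.5716,.081,.22,69.2)"
```

```text
t 37.02 pos [ 0.6009 -0.2942  0.2177] yaw 69.2 tilt 0.29 w 0.0239 F [ 0.7  0.3 -4.5] q7 1.7
DELTA [ 0.1606  0.3404 -0.0015] twist 0.0001 rows>= 10
```

View pics/s12c.png

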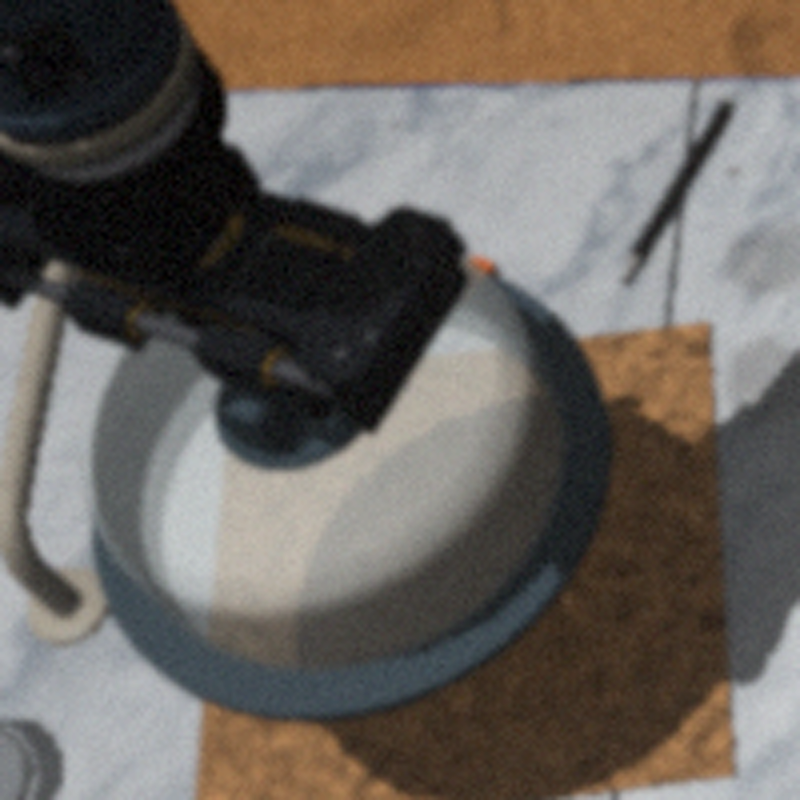

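View pics/top12.png

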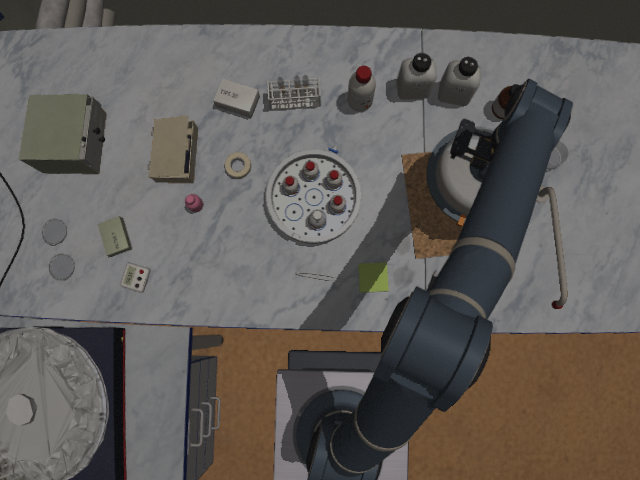

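Emit:
{"method": "servo_tool", "body": {"deltas": [[0.008,0.017,0,0.01],[0.02,0.042,0,0.03],[0.034,0.072,0,0.05],[0.048,0.102,0,0.08],[0.062,0.132,0,0.11],[0.076,0.162,0,0.14],[0.09,0.192,0,0.17],[0.104,0.222,0,0.2]]}}

```text
time: 37.68
tcp_pos: [0.5823, -0.0489, 0.2179]
orientation: [-0.002, 0.278, 0.96, -0.001]
wrist_force: [-0.2, -0.6, -5.6]
width: 0.0234
```

```bash
python3 -c "
from h import *
plan(.5716,.081,.22,55.2)"
```

```text
t 37.68 pos [ 0.5823 -0.0489  0.2179] yaw 57.66 tilt 0.26 w 0.0234 F [-0.2 -0.6 -5.6] q7 1.09
DELTA [ 0.0785  0.104  -0.0021] twist 0.043 rows>= 4
```

Emit:
{"method": "servo_tool", "body": {"deltas": [[0.018,0.024,0,0.01],[0.036,0.048,0,0.03],[0.054,0.072,0,0.043],[0.066,0.088,0,0.043],[0.07,0.095,0,0.043],[0.07,0.095,0,0.043],[0.07,0.095,0,0.043],[0.07,0.095,0,0.043]]}}

```text
time: 38.35
tcp_pos: [0.5754, 0.0647, 0.2195]
orientation: [-0.0, 0.3, 0.954, -0.001]
wrist_force: [-0.7, 0.0, -5.6]
width: 0.0237
```

Emit:
{"method": "servo_tool", "body": {"deltas": [[0,0,0,0],[0,0,0,0],[0,0,0,0],[0,0,0,0]]}}

```text
time: 38.68
tcp_pos: [0.5757, 0.0666, 0.2204]
orientation: [0.0, 0.299, 0.954, 0.0]
wrist_force: [0.6, 0.1, -5.0]
width: 0.0237
```

```bash
python3 -c "
from h import *
plan(.5716,.081,.135,55.2)"
```

```text
t 38.68 pos [0.5757 0.0666 0.2204] yaw 55.23 tilt 0.01 w 0.0237 F [ 0.6  0.1 -5. ] q7 0.83
DELTA [0.0116 0.0095 0.0854] twist 0.0005 rows>= 3
```

Emit:
{"method": "servo_tool", "body": {"deltas": [[0.004,0.003,0,0],[0.009,0.007,0,0],[0.0116,0.0095,0,0],[0.0116,0.0095,0.015,0],[0.0116,0.0095,0.04,0],[0.0116,0.0095,0.06,0],[0.0116,0.0095,0.07,0],[0.0116,0.0095,0.07,0]]}}

```text
time: 39.35
tcp_pos: [0.5695, 0.0821, 0.1479]
orientation: [-0.002, 0.298, 0.955, -0.001]
wrist_force: [0.7, 0.1, -4.9]
width: 0.0234
```

Emit:
{"method": "servo_tool", "body": {"deltas": [[0,0,0,0],[0,0,0,0],[0,0,0,0],[0,0,0,0]]}}

```text
time: 39.68
tcp_pos: [0.5723, 0.0818, 0.1516]
orientation: [0.001, 0.298, 0.954, 0.001]
wrist_force: [0.5, -0.9, -6.0]
width: 0.0241
```

```bash
python3 -c "
from h import *
plan(.5716,.081,.135,55.2)
S=snap('side','13');T=snap('top','13');crop(S,270,150,160,150,5,'pics/s13c.png');crop(T,250,130,130,130,6,'pics/t13c.png')
for c in(S,T):
  for x in blobs(c['image'],(5,150,110),(16,255,255),4,200)[0]:
    p=plane(c,x[0],.065)[0]
    if abs(p[0]-.5)<.1 and abs(p[1]-.08)<.15: print(x[0],x[1],p.round(4))
"
```

```text
t 39.68 pos [0.5723 0.0818 0.1516] yaw 55.29 tilt 0.14 w 0.0241 F [ 0.5 -0.9 -6. ] q7 0.82
DELTA [ 0.0001 -0.0011  0.0166] twist 0.0015 rows>= 1
[285.  229.9] 10 [0.4774 0.1448]
```

View pics/t13c.png

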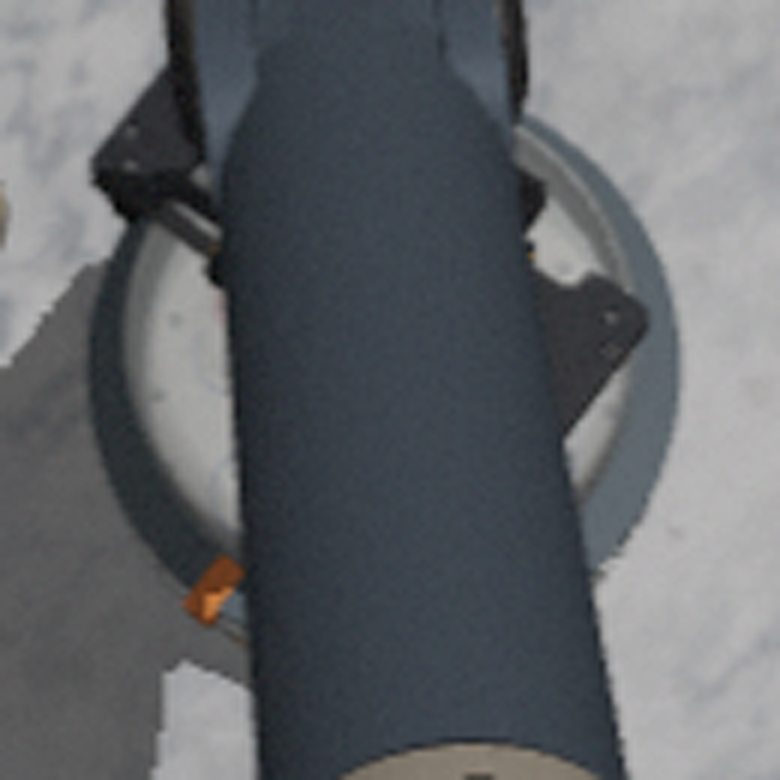

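View pics/s13c.png

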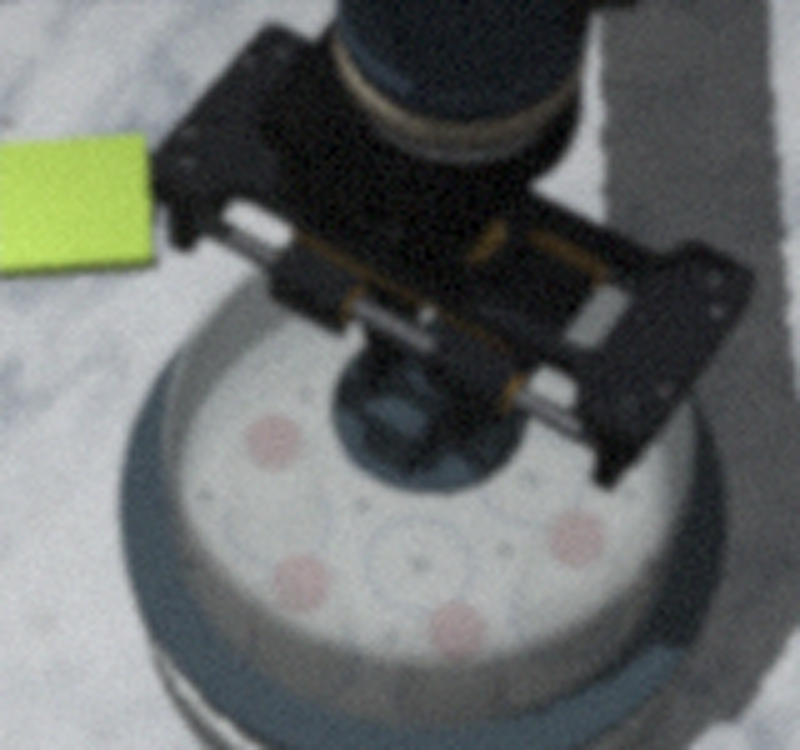

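The key is about 14° beside the notch and where expected. Lowering until it touches the rim.

Emit:
{"method": "servo_tool", "body": {"deltas": [[0,-0.0008,0.006,0],[0,-0.0008,0.011,0],[0,-0.0008,0.015,0],[0,-0.0008,0.018,0],[0,-0.0008,0.018,0],[0,-0.0008,0.018,0]]}}

```text
time: 40.28
tcp_pos: [0.5708, 0.081, 0.1319]
orientation: [-0.0, 0.298, 0.954, -0.0]
wrist_force: [0.1, 0.8, -4.7]
width: 0.0237
```

Emit:
{"method": "servo_tool", "body": {"deltas": [[0,0,0.001,0],[0,0,0.002,0],[0,0,0.003,0],[0,0,0.003,0],[0,0,0.003,0]]}}

```text
time: 40.7
tcp_pos: [0.5715, 0.081, 0.1298]
orientation: [0.0, 0.298, 0.954, 0.0]
wrist_force: [0.3, -0.4, -1.7]
width: 0.0238
```

```bash
python3 -c "
from h import *
plan(.5716,.081,.1255,55.2)"
```

```text
t 40.7 pos [0.5715 0.081  0.1298] yaw 55.28 tilt 0.06 w 0.0238 F [ 0.3 -0.4 -1.7] q7 0.82
DELTA [-0.0001  0.0001  0.0043] twist 0.0015 rows>= 1
```

Emit:
{"method": "servo_tool", "body": {"deltas": [[0,0,0.001,0],[0,0,0.002,0],[0,0,0.003,0],[0,0,0.0035,0],[0,0,0.0035,0],[0,0,0.0035,0]]}}

```text
time: 41.2
tcp_pos: [0.5733, 0.0799, 0.1272]
orientation: [0.003, 0.299, 0.954, 0.0]
wrist_force: [4.5, -3.5, 2.8]
width: 0.0238
```

```bash
python3 -c "
from h import *
plan(.5716,.081,.1255,69.2)
print(__import__('workcell').robot.observe()['ft_torque'])"
```

```text
t 41.2 pos [0.5733 0.0799 0.1272] yaw 55.24 tilt 0.29 w 0.0238 F [ 4.5 -3.5  2.8] q7 0.82
DELTA [ 0.0021 -0.0001  0.0017] twist -0.2437 rows>= 2
[-0.66599733 -0.46845865  0.06293981]
```

Emit:
{"method": "servo_tool", "body": {"deltas": [[0.0,0,0.0,-0.02],[0,0,0,-0.045],[0,0,0,-0.07],[0,0,0,-0.095],[0,0,0,-0.12],[0,0,0,-0.145],[0,0,0,-0.165],[0,0,0,-0.165]]}}

```text
time: 41.87
tcp_pos: [0.5702, 0.0811, 0.1258]
orientation: [-0.001, 0.218, 0.976, -0.0]
wrist_force: [-0.3, 1.5, 5.3]
width: 0.024
```

```bash
python3 -c "
from h import *
plan(.5716,.081,.1255,69.2)
print(__import__('workcell').robot.observe()['ft_torque'])"
```

```text
t 41.87 pos [0.5702 0.0811 0.1258] yaw 64.82 tilt 0.1 w 0.024 F [-0.3  1.5  5.3] q7 0.97
DELTA [-0.0013  0.0005  0.0003] twist -0.0765 rows>= 1
[ 0.7348158   0.29157249 -0.39093779]
```

Emit:
{"method": "servo_tool", "body": {"deltas": [[-0.0005,0,0.0,-0.015],[-0.0005,0,0,-0.03],[-0.0005,0,0,-0.045],[-0.0005,0,0.0005,-0.06],[-0.0005,0,0.001,-0.07],[-0.0005,0,0.0015,-0.0765],[-0.0005,0,0.002,-0.0765],[-0.0005,0,0.002,-0.0765]]}}

```text
time: 42.53
tcp_pos: [0.5708, 0.0799, 0.1233]
orientation: [-0.001, 0.181, 0.983, -0.001]
wrist_force: [-2.4, -2.0, -1.0]
width: 0.0238
```

```bash
python3 -c "
from h import *
plan(.5716,.081,.1205,69.2)
print(__import__('workcell').robot.observe()['ft_torque'])"
```

```text
t 42.53 pos [0.5708 0.0799 0.1233] yaw 69.11 tilt 0.11 w 0.0238 F [-2.4 -2.  -1. ] q7 1.04
DELTA [-0.0003  0.0013  0.0028] twist -0.0015 rows>= 1
[-0.59654703  0.14401718 -0.28221048]
```

Vertical force fell while I was lowering, so the key has probably dropped in. Going on down.

Emit:
{"method": "servo_tool", "body": {"deltas": [[0,0.0008,0.001,0],[0,0.0008,0.0015,0],[0,0.0008,0.002,0],[0,0.0008,0.0025,0],[0,0.0008,0.0025,0],[0,0.0008,0.0025,0]]}}

```text
time: 43.03
tcp_pos: [0.5716, 0.0816, 0.1213]
orientation: [-0.0, 0.181, 0.983, 0.0]
wrist_force: [-4.5, -2.5, 0.3]
width: 0.0234
```

```bash
python3 -c "
from h import *
plan(.5716,.081,.1205,69.2)
S=snap('side','14');T=snap('top','14');crop(S,270,150,160,150,5,'pics/s14c.png');crop(T,250,130,130,130,6,'pics/t14c.png')"
```

```text
t 43.03 pos [0.5716 0.0816 0.1213] yaw 69.14 tilt 0.02 w 0.0234 F [-4.5 -2.5  0.3] q7 1.04
DELTA [-0.0002 -0.0006  0.0008] twist -0.001 rows>= 1
```

View pics/t14c.png

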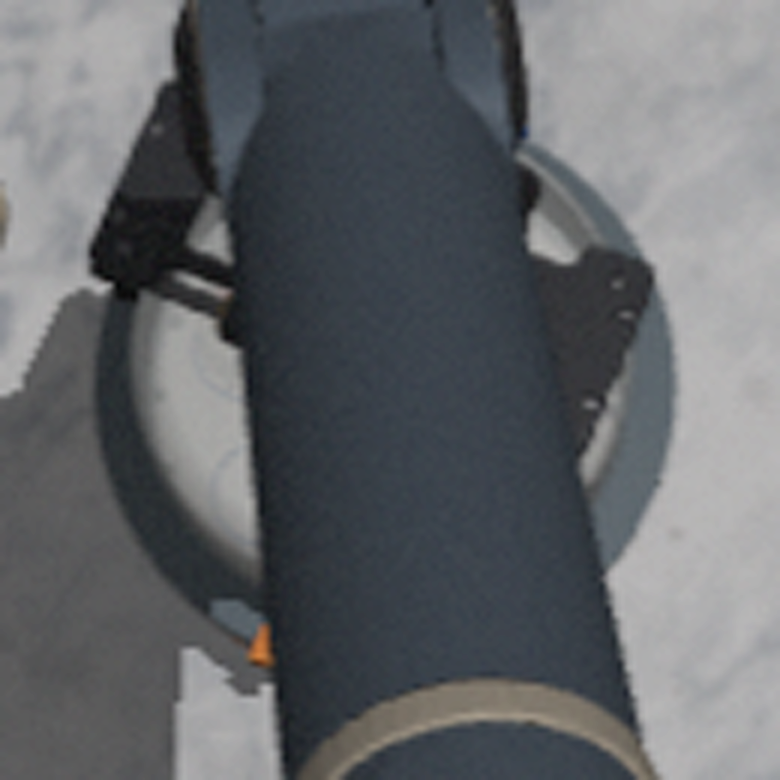

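View pics/s14c.png

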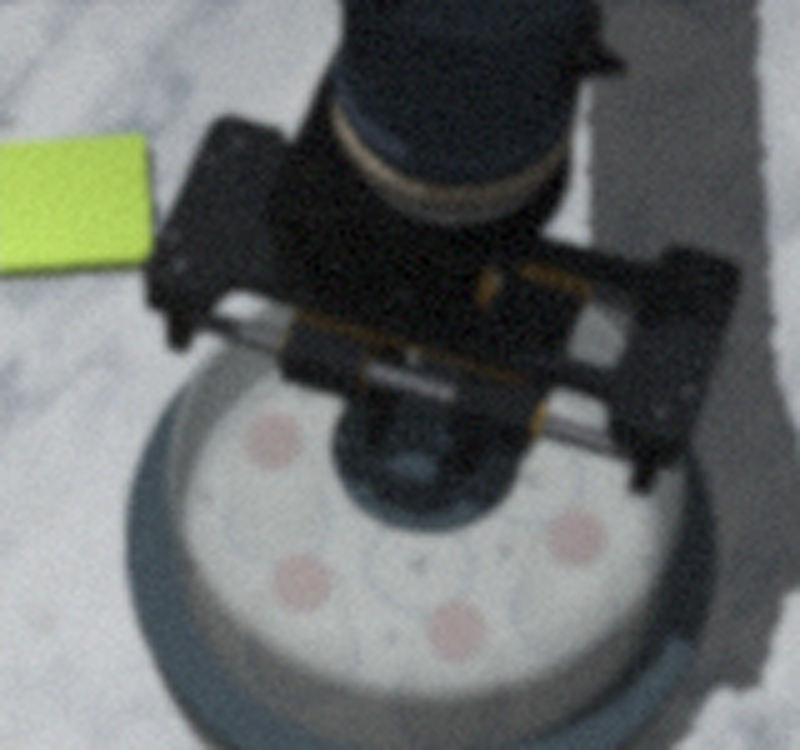

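Emit:
{"method": "servo_tool", "body": {"deltas": [[0,0,0.0005,0],[0,0,0.001,0],[0,0,0.0013,0],[0,0,0.0013,0],[0,0,0.0013,0]]}}

```text
time: 43.55
tcp_pos: [0.5717, 0.0817, 0.1211]
orientation: [-0.0, 0.181, 0.983, 0.0]
wrist_force: [-6.4, -1.6, 9.2]
width: 0.0236
```

Emit:
{"method": "servo_tool", "body": {"deltas": [[0,0,0,0],[0,0,0,0],[0,0,0,0],[0,0,0,0],[0,0,0,0]], "grip": 0.3}}

```text
time: 43.97
tcp_pos: [0.5721, 0.082, 0.1199]
orientation: [0.0, 0.181, 0.983, 0.0]
wrist_force: [-0.1, -0.2, -0.6]
width: 0.0491
```

Emit:
{"method": "servo_tool", "body": {"deltas": [[0,0,-0.02,0],[0,0,-0.05,0],[0,0,-0.085,0],[0,0,-0.12,0],[0,0,-0.13,0],[0,0,-0.13,0]]}}

```text
time: 44.47
tcp_pos: [0.574, 0.082, 0.2537]
orientation: [0.004, 0.181, 0.983, 0.002]
wrist_force: [0.3, -0.5, -0.0]
width: 0.0567
```

```bash
python3 -c "
from h import *
plan(.47,-.2,.25,69.2)"
```

```text
t 44.47 pos [0.574  0.082  0.2537] yaw 69.13 tilt 0.45 w 0.0567 F [ 0.3 -0.5 -0. ] q7 1.02
DELTA [-0.0033 -0.3006  0.0023] twist -0.0011 rows>= 8
```

Emit:
{"method": "servo_tool", "body": {"deltas": [[0,-0.02,0,0],[0,-0.05,0,0],[0,-0.088,0,0],[0,-0.126,0,0],[0,-0.164,0,0],[0,-0.202,0,0],[0,-0.24,0,0],[0,-0.27,0,0]]}}

```text
time: 45.13
tcp_pos: [0.473, -0.1733, 0.2481]
orientation: [-0.002, 0.182, 0.983, -0.0]
wrist_force: [-0.5, -0.9, 0.1]
width: 0.0565
```

Emit:
{"method": "servo_tool", "body": {"deltas": [[0,-0.03,0,0],[0,-0.06,0,0],[0,-0.08,0,0],[0,-0.08,0,0],[0,-0.08,0,0]]}}

```text
time: 45.55
tcp_pos: [0.4458, -0.2459, 0.2483]
orientation: [-0.001, 0.182, 0.983, 0.0]
wrist_force: [-0.8, 0.7, -0.0]
width: 0.0565
```

Run:
```python
from h import *
S=snap('side','15');T=snap('top','15');crop(S,280,180,150,140,5,'pics/s15c.png');crop(T,250,130,130,130,6,'pics/t15c.png')
T0=dict(np.load('top0.npz'));S0=dict(np.load('side0.npz'))
for n,c,c0,(u0,u1,v0,v1) in(("top",T,T0,(285,345,155,215)),("side",S,S0,(330,380,205,265))):
  for k,cc in(("before",c0),("now",c)):
    vv,uu=np.mgrid[v0:v1,u0:u1];o,d=ray(cc,np.c_[uu.ravel(),vv.ravel()]);E=cc["extrinsics"];f=-(d@E[2,:3])
    P=o+d*(cc["depth"][v0:v1,u0:u1].ravel()/f)[:,None]
    m=(P[:,2]>.140)&(P[:,2]<.160);r=cv2.minAreaRect((P[m,:2]*1000).astype(np.float32))
    A=np.c_[P[m,:2]-P[m,:2].mean(0),np.ones(m.sum())];pl=np.linalg.lstsq(A,P[m,2],rcond=None)[0]
    print(n,k,m.sum(),P[m].mean(0).round(4),np.round(r[0],1),np.round(r[2],1),"slope deg",np.degrees(pl[:2]).round(2))
  # flange heights round the rim
  for k,cc in(("before",c0),("now",c)):
    hs=[]
    for a in range(0,360,30):
        w=np.array([.5716+.109*np.cos(np.radians(a)),.081+.109*np.sin(np.radians(a)),.049]);u,v=np.round(proj(cc,[w])[0]).astype(int)
        o,d=ray(cc,[[u,v]]);f=-(d[0]@cc["extrinsics"][2,:3]);hs.append(round(float((o+d[0]*cc["depth"][v,u]/f)[2]*1000),1))
    print(n,k,hs)
  for x in blobs(c['image'],(5,150,110),(16,255,255),4,200)[0]:
    p=plane(c,x[0],.049)[0]
    if abs(p[0]-.5)<.1 and abs(p[1]-.08)<.15: print("key",x[0],x[1],p.round(4))
```

```text
top before 282 [0.5692 0.0816 0.1478] [570.5  81.3] 68.9 slope deg [0.65 2.2 ]
top now 279 [0.5702 0.081  0.1477] [570.9  81.4] 70.4 slope deg [1.6  1.25]
top before [114.0, 110.8, 48.4, 48.6, 51.8, 49.6, 51.8, 46.9, 55.7, 52.2, 51.0, 114.2]
top now [112.0, 111.0, 46.8, 57.6, 55.2, 52.8, 49.4, 52.9, 49.6, 54.3, 49.9, 115.9]
key [294.7 236.7] 32 [0.4643 0.1222]
side before 393 [0.5762 0.0808 0.1478] [573.8  80.8] 70.2 slope deg [-1.8  -1.07]
side now 403 [0.5777 0.0801 0.1477] [575.5  80. ] 69.1 slope deg [-2.03 -1.83]
side before [52.1, 50.1, 48.1, 51.8, 115.5, 117.8, 118.8, 115.8, 112.7, 52.2, 52.2, 50.4]
side now [51.5, 50.3, 51.2, 50.1, 113.6, 117.9, 117.7, 115.9, 111.9, 49.5, 52.3, 51.4]
```

View pics/t15c.png

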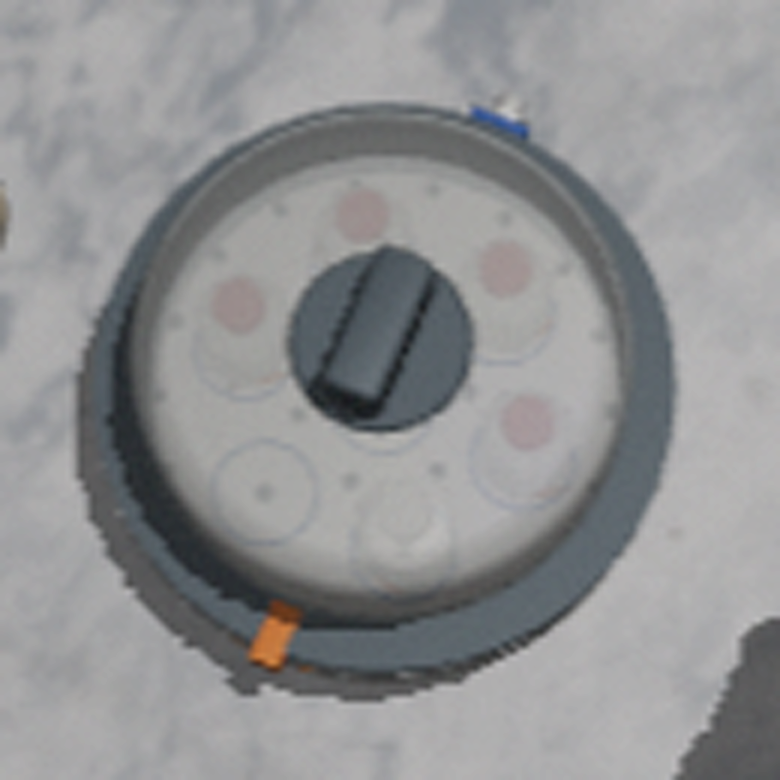

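View pics/s15c.png

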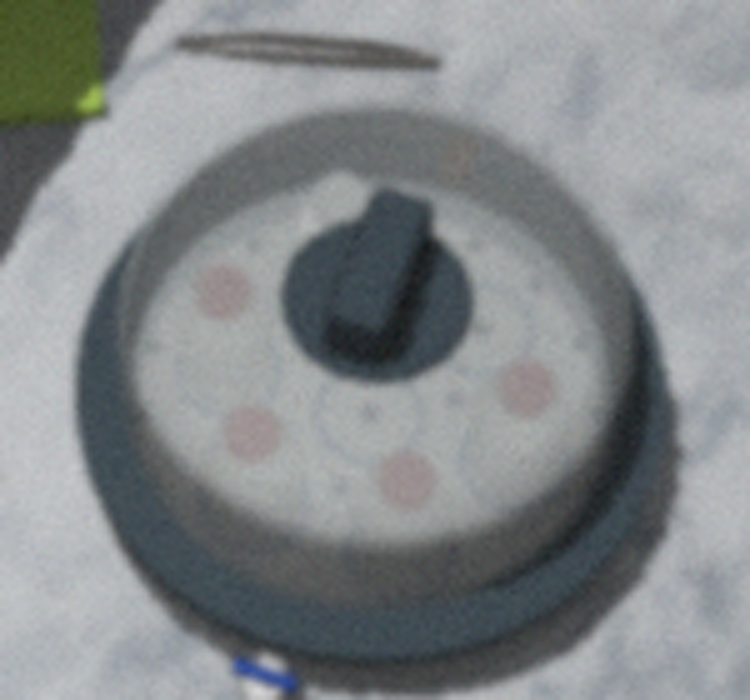

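View pics/top15.png

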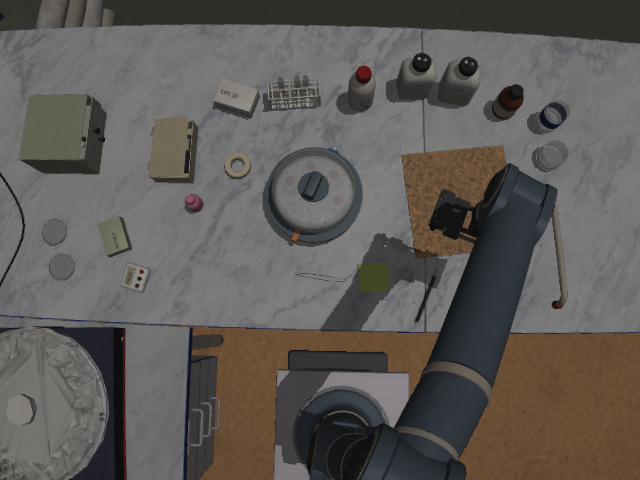

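Run:
```python
from h import *
for n in("top","side"):
  for k in("0","15"):
    c=dict(np.load(f"{n}{k}.npz"));vv,uu=np.mgrid[120:330,230:440];o,d=ray(c,np.c_[uu.ravel(),vv.ravel()]);f=-(d@c["extrinsics"][2,:3])
    P=o+d*(c["depth"][120:330,230:440].ravel()/f)[:,None]
    q=P[:,:2]-([.5704,.081] if n=="top" else [.5727,.081]);r=np.hypot(*q.T)
    m=(r>.106)&(r<.116)&(P[:,2]>.040)&(P[:,2]<.062)
    for _ in range(3):
        A=np.c_[q[m],np.ones(m.sum())];s=np.linalg.lstsq(A,P[m,2],rcond=None)[0];res=abs(P[:,2]-np.c_[q,np.ones(len(q))]@s);m&=res<.006
    print(n,k,m.sum(),"z0",(s[2]*1000).round(2),"tilt deg x,y",np.degrees(s[:2]).round(2))
# dome top disc + bystanders
for k in("0","15"):
    T=dict(np.load(f"top{k}.npz"))
    print(k,[tuple(b[0]) for b in blobs(T["image"],(140,60,60),(169,255,255),30,500)[0]],[tuple(b[0]) for b in blobs(T["image"],(30,100,60),(45,255,255),100,2000)[0]])
a=cv2.imread("pics/top0.png");b=cv2.imread("pics/top15.png");df=cv2.absdiff(a,b).max(2);print("tweezer diff",df[262:290,292:348].max(),"tape",df[148:182,222:255].max())
```

```text
top 0 860 z0 51.57 tilt deg x,y [-0.01 -0.08]
top 15 838 z0 51.51 tilt deg x,y [ 0.   -0.05]
side 0 1025 z0 51.68 tilt deg x,y [-0.08 -0.03]
side 15 1039 z0 51.8 tilt deg x,y [-0.12 -0.05]
0 [] [(np.float64(372.8), np.float64(276.9))]
15 [] [(np.float64(373.0), np.float64(276.9))]
tweezer diff 24 tape 16
```

The lid is flush: its flange height and tilt match the shut state at the start to within 0.15 mm and 0.05°. Handing in.

```bash
python3 -c "
from workcell import robot
print(robot.job_done());print(robot.observe()['time'])"
```

```text
the job is handed in; nothing more can be done
None
the job is handed in; nothing more can be done
```

I put the four red-capped bottles away and closed the lid, then handed the job in at about 46 s with the arm clear. No verdict was reported.

**What I did:**
- I stood the lid on the cork mat and placed the red-capped bottles upright on rings 7, 5, 6 and 3.
- The white-capped bottle on ring 2, the pink look-alike and the large red-capped bottle were left alone.
- The lid got knocked about 3 cm on the mat during the run, so I measured its position again before picking it up.
- I set the lid on the rim with its key about 14° beside the notch and turned it until the key dropped in.

**Last checks:**
- **Lid height and tilt:** in both cameras these match the shut state at the start, to within about 0.15 mm and 0.05°. The key is where it was at the start, within half a pixel.
- **Lid centre:** it sits about 1–1.5 mm from where it started, within the 5 mm of play.
- **Bottles:** all four looked upright and centred before the lid went on, and I could see them through it afterwards.
- **Bench:** the note block, tweezers and tape roll show no movement in the images.
- **Disagreement:** the two cameras differ by about 2.5 mm in x. I used their average, and the grasps and fits agreed with it.

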